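Load the ring clamp under the marking station's guard

ROBOT

A 6-joint arm with a two-finger parallel gripper is mounted at the origin on a cart in front of the work surface, level with it; the furniture and walls round the work are solid. World frame = base frame: x ahead of the robot, y to its left, z up, the work surface at z = 0. Lengths are in m, angles in rad, forces in N, time in s.
With the tool pointing down it reaches from about 0.375 to 0.9 m from the base axis. Payload 3.1 kg.
Tool frame: the origin (TCP) lies midway between the tips of the shut fingers; the grasp point (between the pads) lies 19 mm behind it; x points along the fingers, y is the direction in which the jaws open and shut, and the axes are right-handed (so a half turn about x gives the same grasp; the last joint's range is limited). The gripper opens to 85 mm and grips with 20 to 120 N. Pads are 22 mm wide; open, the fingers measure 114 mm over their backs; the gripper's body (76 mm by 85 mm) begins 54 mm behind the grasp point. The pads swing forward as they close: fully open they stand 13 mm farther back than shut.
Start: joints at [1.089, 0.527, 1.433, -0, 1.181, -0.178], TCP at [0.186, 0.597, 0.196] pointing down, gripper open.
Joint ranges: [-3.08, 3.08], [-0.75, 2.2], [0.22, 2.44], [-1.43, 4.57], [0, 2.65], [-2.85, 2.85]. Speed limits (rad/s): [2.79, 2.79, 3.14, 3.14, 3.14, 3.14].

INTERFACE

Orientations are given as a unit quaternion [x, y, z, w].
In Python, from station import manip gives the robot as it stands.
- The arm moves only by the tool carry_out, never from a script. Its argument "commands" is a list that holds one entry, the list of rows, each a list of 7 numbers: the shift along the tool's x, y, z in units of 25 mm (1.0 is 25 mm), then the turn, a rotation vector about the tool's x, y, z in units of 5 degrees (1.0 is 5 degrees), then the finger opening in mm, from 0 to 85.4. A call has exactly 5 rows; each row is the pose to reach, as a shift and turn from the pose commanded when the call began, along the tool's axes at that moment; what a row does not reach only later rows make up. A row lasts 1/10 s, in which the tool goes at most 50 mm and 8.59 degrees, less where a joint would pass 70% of its speed; a pose out of reach is approached as far as the arm can. A call with a gripper value outside its range is refused whole. The fingers move at their own pace and stop on an object; "force" is the grip in N (left out, the last holds). Time passes only in rows, so rows that repeat a pose let the fingers close, or fill a call up. It gives the time, the measured TCP pose, the force and the opening at its end, in the units of the state.
- manip.sense(): the state, without advancing time (a new reading comes with each control period).
- manip.snapshot(name): name is "side" or "top" or "wrist"; returns a dict with "image" (384x512x3 uint8, red, green, blue), "fx", "fy", "cx", "cy" (pixels), "k1" (the pictures are not rectified: a ray, as slopes to the right and down, at radius r is drawn at 1 + k1 r^2 times it, then the intrinsics apply), "rvec" (rotation vector, rad) and "tvec" (3), from world to camera coordinates, as OpenCV has them. Camera axes: x right, y down, z forward; pixel columns grow to the right and rows downward; lengths in m; the calibration is good to about 2 mm. A picture is of the moment at which its call begins. There is no depth.
- manip.sign_off(): hands the job in, once; it reports no verdict.
The state is a dict: "t": time; "q": joint angles; "qd": joint speeds; "tau": joint torques, N m; "tcp_pos": TCP position; "tool_rot": TCP orientation; "force": force on the tool from outside, world axes, zero at the start; "ft_torque": the same for the moment, N m; "finger_gap": opening from 0.0 (shut) to 1.0 (fully open).
Only numpy, scipy, OpenCV 4.12 (cv2) and the standard library are available. Lean on these libraries where they do the work, as an engineer would, in place of code of your own. Each camera call takes 0.05 s, during which the arm holds its last target.

TASK

Swing the clear guard of the small sloped bench station fully open, lay the wooden ring clamp flat in the sloped cradle between its four black guides and two end stops, then lower the guard gently until it is fully closed over the clamp. Either end of the clamp may point up the slope; leave the white tin where it is.

Things in the scene. Friction and masses are not known exactly. Their poses are not given: they have to be found in the camera images.
- cradle: Bed of the fixed bench station: aluminium plate 172 x 176 mm, sloping 25 deg up away from the robot. Origin: middle of its surface, 70 mm above the table; x up the slope, y across to the left, z square out of the bed. Side cheeks (inner faces y = +-84 mm) rise 36 mm. The station's place and yaw vary.
- guard_hinge (a point): Middle of the guard's hinge axis, top rear of the station: x = 85, y = 0, z = 40 mm in the cradle's frame; axis along the cradle's y. Same axes as the cradle. Fixed. Behind it stands a grey housing 121 mm high.
- guard (a joint): Angle of the guard (clear panel in an aluminium frame, 184 x 170 mm, 0.25 kg). 0 = closed, parallel to the bed and 40 mm above it; grows when lifted; stop at 1.745, where it leans 15 deg from upright over the cradle: a hand coming straight down would meet it, one square to the bed has room. Stiff hinge (0.35 N m): stays where it is left.
- guard_bar (a point): Centre of the guard's handle, moving with it: round dark bar 12 mm thick, along the cradle's y, free over 108 mm between two arms, 210 mm from the hinge axis in the panel's plane, centre 44 mm ahead of the panel's frame. 53 mm above the table when closed, 345 mm fully open. Axes turn with the guard: x from bar to hinge, y along the bar.
- clamp_mid (a point): Centre of the wooden ring clamp, half-way up: two wooden halves side by side with a narrow gap between, 40 mm wide (its x), 138 mm long (its y), 19 mm high (its z), about 70 g; lies flat on the table to the right at the start.
- tin_mid (a point): Centre of a closed white tin, 60 x 90 x 25 mm, lying on the table near the clamp; a bystander. Clamp and tin swap places at random.
- bed_mid (a point): Same point and axes as the cradle. Four black guides, 32 mm long, centred at x = +-54 mm, 14 mm high with flared tops, leave a channel 48 mm wide along x at y = 0; beside the middle 76 mm of it there are no guides, so fingers have room. Two steel end stops 14 mm high, inner faces at x = +-77 mm.

How it is judged:
By the outcome, as a careful person would: the job done as asked, in the order asked, and still so for the second after the job is handed in, with the robot touching nothing.
It also fails if it takes over 72 s, if anything falls off the work surface, if the arm or the gripper's body presses on something with over 40 N, if the wrist force passes 120 N, or if a joint passes its speed limit or range.

## Working session

There is one attempt and no reset: what is moved stays moved. The work goes in short steps, Python scripts to look and compute and a tool call to move; the robot and the scene stay as the last step left them, time stands still between calls to the robot, and variables do not carry over. Pictures are saved under pics/ and viewed, and the job is handed in when it is done.

Besides the shell and the picture viewer there is one more tool, called as name(argument=value, ...), one argument or row to a line, values as JSON. carry_out: Moves the arm, as the interface text tells. Its arguments: {"type":"object","properties":{"commands":{"type":"array"},"force":{"type":"number"}},"required":["commands"]}

```bash
ls; mkdir -p pics
cat > h.py <<'E'
import numpy as np, cv2
from scipy.spatial.transform import Rotation as R
from station import manip
def snap(name,fn):
    s=manip.snapshot(name); cv2.imwrite('pics/'+fn+'.png',cv2.cvtColor(s['image'],cv2.COLOR_RGB2BGR))
    np.save('pics/'+fn+'.npy',s,allow_pickle=True); return s
def load(fn): return np.load('pics/'+fn+'.npy',allow_pickle=True).item()
def ray(s,u,v):
    K=np.array([[s['fx'],0,s['cx']],[0,s['fy'],s['cy']],[0,0,1.]])
    p=cv2.undistortPoints(np.array([[[u,v]]],float),K,np.array([s['k1'],0,0,0,0.]))[0,0]
    Rm=cv2.Rodrigues(np.array(s['rvec'],float))[0]; t=np.array(s['tvec'],float).ravel()
    d=Rm.T@np.array([p[0],p[1],1]); return -Rm.T@t, d/np.linalg.norm(d)
def onz(s,u,v,z):
    c,d=ray(s,u,v); return c+d*(z-c[2])/d[2]
def tri(obs):
    A=np.zeros((3,3));b=np.zeros(3);L=[]
    for s,u,v in obs:
        c,d=ray(s,u,v);P=np.eye(3)-np.outer(d,d);A+=P;b+=P@c;L.append((P,c))
    x=np.linalg.solve(A,b); return x,[float(np.linalg.norm(P@(x-c))) for P,c in L]
def proj(s,X):
    K=np.array([[s['fx'],0,s['cx']],[0,s['fy'],s['cy']],[0,0,1.]])
    return cv2.projectPoints(np.array(X,float).reshape(-1,1,3),np.array(s['rvec'],float),np.array(s['tvec'],float),K,np.array([s['k1'],0,0,0,0.]))[0][:,0]
E
python3 - <<'E'
from h import *
for n in ['side','top','wrist']:
    s=snap(n,n+'0'); print(n,s['fx'],s['k1'],np.round(ray(s,s['cx'],s['cy']),3))
st=manip.sense(); print({k:np.round(v,3) for k,v in st.items()})
E
```

```text
pics
side 352.1478921181604 -0.0458883549550662 [[ 0.063 -0.704  0.507]
 [ 0.505  0.754 -0.42 ]]
top 435.7081257679212 -0.04785871580961676 [[ 0.319  0.004  1.307]
 [ 0.142 -0.012 -0.99 ]]
wrist 304.1827198790919 -0.07626954913269202 [[ 0.111  0.62   0.373]
 [ 0.294 -0.094 -0.951]]
{'t': np.float64(0.15), 'q': array([ 1.089,  0.528,  1.434, -0.   ,  1.181, -0.178]), 'qd': array([-0.001, -0.001, -0.002,  0.001, -0.001, -0.001]), 'tau': array([ 0.0000e+00, -4.4274e+01, -1.7828e+01, -0.0000e+00,  6.0000e-03,
       -0.0000e+00]), 'tcp_pos': array([0.186, 0.596, 0.195]), 'tool_rot': array([ 0.106,  0.699, -0.107,  0.699]), 'force': array([-0.282, -0.448, -0.312]), 'ft_torque': array([-0.006, -0.014,  0.017]), 'finger_gap': np.float64(1.0)}
```

View pics/side0.png

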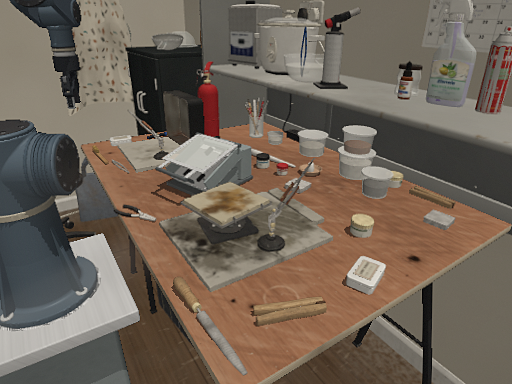

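View pics/top0.png

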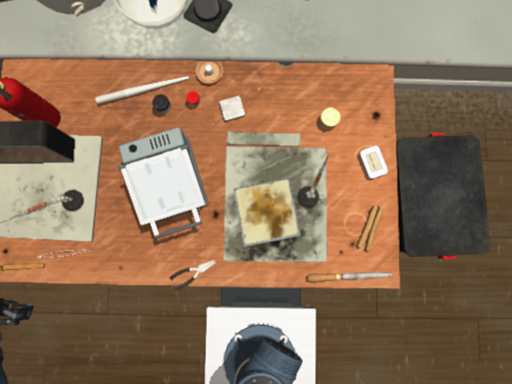

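View pics/wrist0.png

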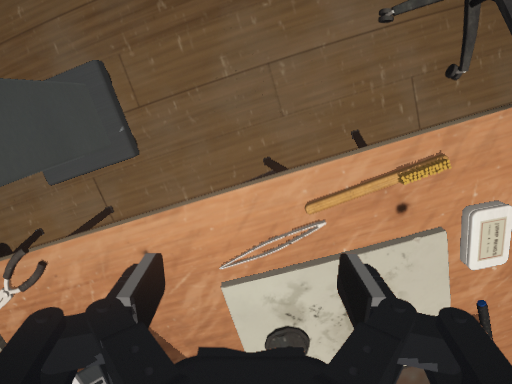

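Run:
```python
from h import *
a=cv2.imread('pics/top0.png')
cv2.imwrite('pics/top0c.png',cv2.resize(a[120:245,105:225],None,fx=5,fy=4.8,interpolation=cv2.INTER_CUBIC))
cv2.imwrite('pics/top0d.png',cv2.resize(a[180:270,320:410],None,fx=6,fy=6,interpolation=cv2.INTER_CUBIC))
a=cv2.imread('pics/side0.png')
cv2.imwrite('pics/side0c.png',cv2.resize(a[125:215,145:260],None,fx=6,fy=6,interpolation=cv2.INTER_CUBIC))
cv2.imwrite('pics/side0d.png',cv2.resize(a[280:340,230:345],None,fx=6,fy=6,interpolation=cv2.INTER_CUBIC))
```

```text
(no output)
```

View pics/top0c.png

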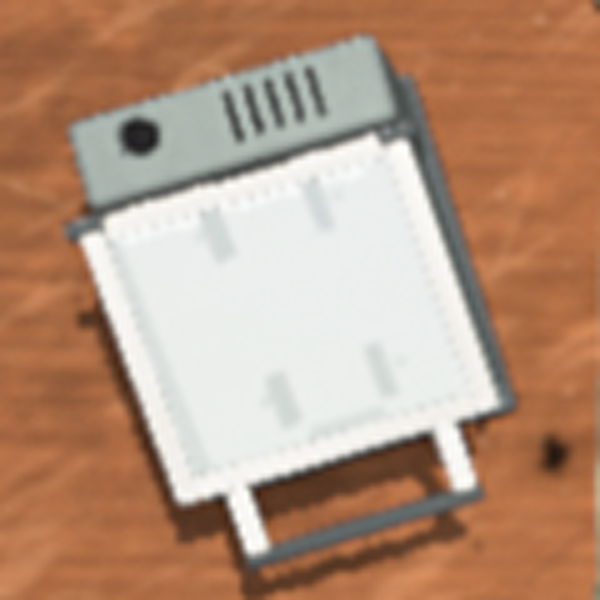

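View pics/top0d.png

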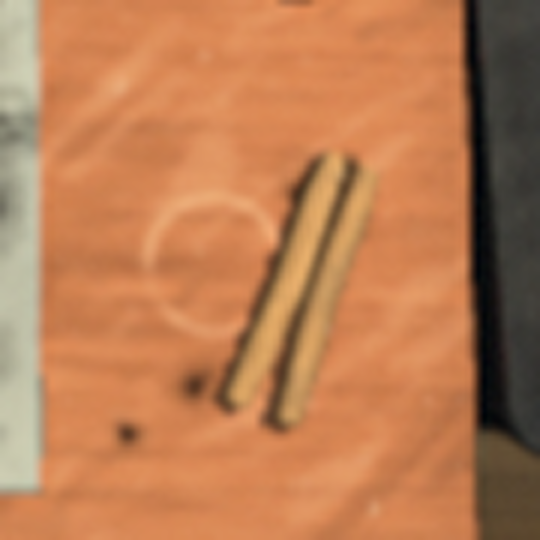

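View pics/side0c.png

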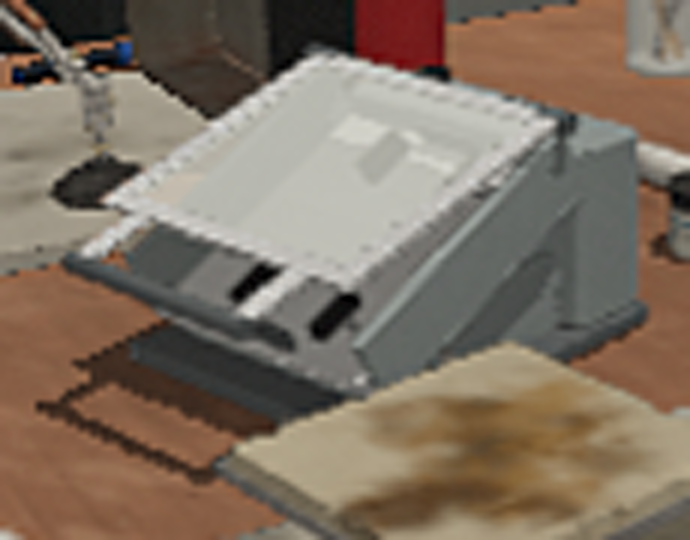

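View pics/side0d.png

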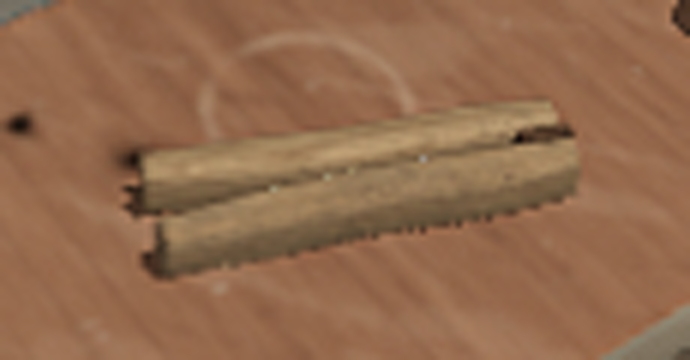

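Run:
```python
from h import *
T=load('top0');S=load('side0')
t=lambda x,y:(T,105+x/5,120+y/4.8)
s=lambda x,y:(S,145+x/6,125+y/6)
P={}
for n,a,b in [('barL',(252,558),(70,262)),('barR',(480,492),(290,342)),('FL',(182,503),(107,203)),('FR',(505,405),(345,290)),('RL',(90,235),(320,55)),('RR',(405,140),(562,122)),('hbackR',(372,40),(635,130))]:
    P[n],e=tri([t(*a),s(*b)]); print(n,P[n].round(4),np.round(e,4))
d=P['barR']-P['barL'];print('bar mid',(P['barR']+P['barL'])/2,'len',np.linalg.norm(d),'yaw',np.degrees(np.arctan2(d[0],-d[1])))
td=lambda x,y:(T,320+x/6,180+y/6)
sd=lambda x,y:(S,230+x/6,280+y/6)
print('clamp')
for n,a,b in [('farL',(330,157),(550,103)),('farR',(372,170),(575,145)),('nearL',(235,400),(143,160)),('nearR',(285,422),(165,235))]:
    p,e=tri([td(*a),sd(*b)]);print(n,p.round(4),np.round(e,4),'top@19:',onz(*td(*a),.019).round(4),'side@19',onz(*sd(*b),.019).round(4))
```

```text
barL [0.3505 0.2991 0.0851] [0.0005 0.0005]
barR [0.4024 0.1698 0.0772] [0.0122 0.0122]
FL [0.3827 0.3356 0.0987] [0.0022 0.0022]
FR [0.4406 0.1589 0.1006] [0.0004 0.0004]
RL [0.5301 0.3818 0.1441] [0.0017 0.0017]
RR [0.5895 0.2122 0.1425] [0.0033 0.0033]
hbackR [0.6531 0.2383 0.1189] [0.0017 0.0017]
bar mid [0.37644865 0.2344511  0.08112941] len 0.13946709364533372 yaw 21.84155735496509
clamp
farL [ 0.4537 -0.3363  0.0181] [0.0029 0.0029] top@19: [ 0.4512 -0.3343  0.019 ] side@19 [ 0.4558 -0.3381  0.019 ]
farR [ 0.4467 -0.3563  0.0201] [0.0022 0.0022] top@19: [ 0.445  -0.3553  0.019 ] side@19 [ 0.4497 -0.3564  0.019 ]
nearL [ 0.3315 -0.2859  0.0175] [0.0011 0.0011] top@19: [ 0.3305 -0.285   0.019 ] side@19 [ 0.3317 -0.2875  0.019 ]
nearR [ 0.3218 -0.3118  0.0137] [0.0019 0.0019] top@19: [ 0.3201 -0.3096  0.019 ] side@19 [ 0.3208 -0.3168  0.019 ]
```

```bash
cat >> h.py <<'E'
def state():
    s=manip.sense(); return s,np.array(s['tcp_pos']),R.from_quat(s['tool_rot'])
def Rot(xa,ya):
    xa=np.array(xa,float);xa/=np.linalg.norm(xa);ya=np.array(ya,float);ya-=xa*(xa@ya);ya/=np.linalg.norm(ya)
    return R.from_matrix(np.c_[xa,ya,np.cross(xa,ya)])
def row(p,Rt,p0=None,R0=None):
    if p0 is None: _,p0,R0=state()
    d=R0.inv().apply(np.array(p)-p0)/.025; r=(R0.inv()*Rt).as_rotvec(degrees=True)/5
    return np.round(np.r_[d,r],2)
E
python3 - <<'E'
from h import *
s,p,r=state(); print(r.as_matrix().round(3))
W=load('wrist0'); c,d=ray(W,W['cx'],W['cy']); print('cam in tool',r.inv().apply(c-p).round(3), r.inv().apply(d).round(3))
yaw=np.radians(18.6);u=np.array([np.cos(yaw),np.sin(yaw),0]);v=np.array([-u[1],u[0],0])
for sg in (1,-1): print(sg,row([.37,.233,.25],Rot([0,0,-1],sg*u)).tolist())
E
```

```text
[[-0.001  0.298  0.954]
 [-0.001  0.954 -0.298]
 [-1.    -0.002 -0.   ]]
cam in tool [-0.178  0.    -0.079] [ 0.951 -0.001  0.308]
1 [-2.17, -11.67, 11.35, 10.81, 0.01, 0.02]
-1 [-2.17, -11.67, 11.35, -25.19, -0.02, 0.01]
```

carry_out(
  commands=[
    [[-2.2,-2,2,2,0,0,85],[-2.2,-4,4,4,0,0,85],[-2.2,-6,6,6,0,0,85],[-2.2,-8,7.8,7.5,0,0,85],[-2.2,-9.5,9.3,9,0,0,85]],
  ],
)

```text
t: 0.65
tcp_pos: [0.2953, 0.3833, 0.248]
tool_rot: [0.357, 0.61, -0.357, 0.611]
force: [1.4, 0.3, 0.8]
finger_gap: 0.996
```

carry_out(
  commands=[
    [[0,-1.0,2.4,1.8,0,0,60],[0,-1.2,2.7,1.8,0,0,45],[0,-1.2,2.7,1.8,0,0,40],[0,-1.2,2.7,1.8,0,0,40],[0,-1.2,2.7,1.8,0,0,40]],
  ],
)

```text
t: 1.15
tcp_pos: [0.3025, 0.3126, 0.2479]
tool_rot: [0.402, 0.582, -0.402, 0.582]
force: [-0.4, -0.2, 0.2]
finger_gap: 0.471
```

Run:
```python
from h import *
snap('wrist','wrist1');s,p,r=state();print(p,r.as_matrix().round(3),s['t'],s['finger_gap'],s['q'].round(2) if hasattr(s['q'],'round') else s['q'])
a=cv2.imread('pics/wrist1.png');cv2.imwrite('pics/wrist1b.png',cv2.resize(a,(800,600)))
```

```text
[0.30237389 0.31266416 0.24781315] [[ 0.     0.935  0.355]
 [ 0.001  0.355 -0.935]
 [-1.     0.001 -0.   ]] 1.2 0.4725802215939838 [0.54 0.2  1.82 0.   1.13 0.18]
```

View pics/wrist1b.png

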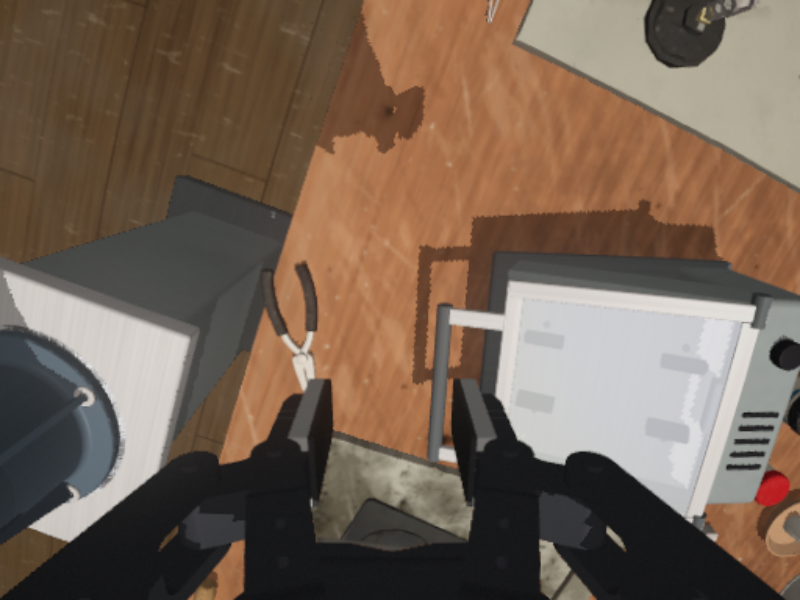

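Run:
```python
from h import *
T=load('top0');S=load('side0');W=load('wrist1')
t=lambda x,y:(T,105+x/5,120+y/4.8)
s=lambda x,y:(S,145+x/6,125+y/6)
w=lambda x,y:(W,x/1.5625,y/1.5625)
P={}
for n,a,b,c in [('barL',(252,555),(70,262),(443,308)),('barR',(480,492),None,(434,458)),('FL',(182,503),(107,203),(508,284)),('RL',(90,235),(320,55),(752,306)),('RR',(405,140),(562,122),(690,520))]:
    o=[t(*a),w(*c)]+([s(*b)] if b else [])
    P[n],e=tri(o); print(n,P[n].round(4),np.round(e,4))
    if b: print('   w+s',tri(o[1:])[0].round(4))
d=P['barR']-P['barL'];print('bar mid',(P['barR']+P['barL'])/2,'len',np.linalg.norm(d),'yaw',np.degrees(np.arctan2(d[0],-d[1])))
```

```text
barL [0.3509 0.2981 0.0858] [0.0013 0.0011 0.0004]
   w+s [0.3504 0.2971 0.0858]
barR [0.3919 0.1733 0.0896] [0.0017 0.0017]
FL [0.3829 0.3346 0.0997] [0.0028 0.0011 0.0019]
   w+s [0.3842 0.3338 0.0991]
RL [0.5305 0.3843 0.1421] [0.002  0.0018 0.0026]
   w+s [0.5323 0.3857 0.1415]
RR [0.5912 0.2156 0.1392] [0.0039 0.0025 0.0042]
   w+s [0.5943 0.2169 0.1386]
bar mid [0.37139418 0.23568085 0.08770332] len 0.1314062148355683 yaw 18.15708592882553
```

Run:
```python
from h import *
yaw=np.radians(18.4);u=np.array([np.cos(yaw),np.sin(yaw),0])
print(row([.3714,.2357,.15],Rot([0,0,-1],u)).tolist(),row([.3714,.2357,.068],Rot([0,0,-1],u)).tolist())
```

```text
[3.91, 1.49, 3.86, 0.47, -0.0, -0.01] [7.19, 1.49, 3.86, 0.47, -0.0, -0.01]
```

carry_out(
  commands=[
    [[0.5,0.7,1.8,0.3,0,0,40],[2,1.4,3.5,0.5,0,0,40],[3.5,1.5,3.86,0.5,0,0,40],[5.2,1.5,3.86,0.5,0,0,40],[6.4,1.5,3.86,0.5,0,0,40]],
  ],
  force=25,
)

```text
t: 1.7
tcp_pos: [0.3712, 0.2348, 0.0854]
tool_rot: [0.414, 0.573, -0.415, 0.572]
force: [0.6, -0.4, 0.5]
finger_gap: 0.467
```

carry_out(
  commands=[
    [[0.5,0,0,0,0,0,40],[0.8,0,0,0,0,0,40],[0.8,0,0,0,0,0,20],[0.8,0,0,0,0,0,5],[0.8,0,0,0,0,0,5]],
  ],
)

```text
t: 2.2
tcp_pos: [0.3722, 0.2351, 0.0686]
tool_rot: [0.415, 0.572, -0.414, 0.573]
force: [0.1, -0.2, -0.5]
finger_gap: 0.059
```

Run:
```python
from h import *
snap('wrist','wrist2');s,p,r=state();print(p,s['finger_gap'],s['force'],s['t'])
a=cv2.imread('pics/wrist2.png');cv2.imwrite('pics/wrist2b.png',cv2.resize(a,(800,600)))
```

```text
[0.37209484 0.23496845 0.06867797] 0.05759446754841149 [ 0.07544585 -0.37286488  0.87321693] 2.25
```

View pics/wrist2b.png

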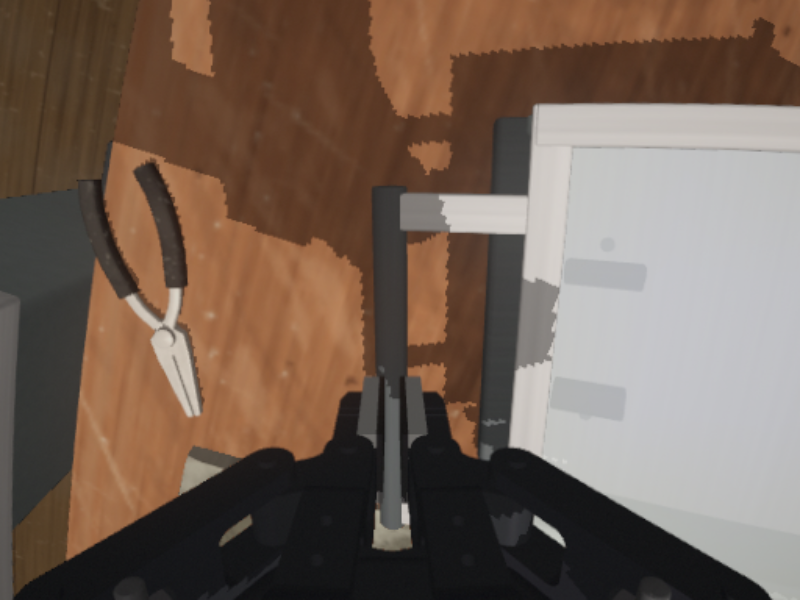

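Run:
```python
from h import *
T=load('top0');S=load('side0');W=load('wrist1');V=load('wrist2')
w=lambda x,y:(W,x/1.5625,y/1.5625)
v=lambda x,y:(V,x/1.5625,y/1.5625)
print(tri([w(443,306),v(389,187)]),tri([w(508,284),v(533,104)]))
for z in (.05,.06,.07,.08,.09): print(z,onz(*v(389,187),z),onz(*v(533,104),z))
for z in (.05,.06,.07,.08,.09): 
  print(z,[np.linalg.norm(onz(*v(374,270),z)-onz(*v(407,270),z))], np.linalg.norm(onz(*v(389,187),z)-[.3722,.2351,z]))
print(proj(V,[[.3722,.2351,.0686],[.3722,.2351,.0876]])*1.5625)
s0=manip.snapshot('side');cv2.imwrite('pics/side2.png',cv2.resize(cv2.cvtColor(s0['image'],cv2.COLOR_RGB2BGR)[110:220,135:270],None,fx=5,fy=5))
```

```text
(array([0.3495339 , 0.30003033, 0.08892529]), [0.0008128133200798843, 0.0008128133200799073]) (array([0.38016144, 0.33546299, 0.10970031]), [0.0002773917875779208, 0.0002773917875780487])
0.05 [0.35076247 0.29821034 0.05      ] [0.39404251 0.34628206 0.05      ]
0.06 [0.35059206 0.29882811 0.06      ] [0.39167134 0.34445542 0.06      ]
0.07 [0.35042165 0.29944588 0.07      ] [0.38930017 0.34262879 0.07      ]
0.08 [0.35025123 0.30006366 0.08      ] [0.38692901 0.34080215 0.08      ]
0.09 [0.35008082 0.30068143 0.09      ] [0.38455784 0.33897552 0.09      ]
0.05 [np.float64(0.014002915367246816)] 0.0666519509128944
0.06 [np.float64(0.013290878689302128)] 0.06729171798082455
0.07 [np.float64(0.012578842011357354)] 0.06793150537745968
0.08 [np.float64(0.011866805333412615)] 0.06857131253378417
0.09 [np.float64(0.011154768655467839)] 0.06921113890180569
[[390.72862669 357.69135609]
 [390.75417107 378.61750713]]
```

View pics/side2.png

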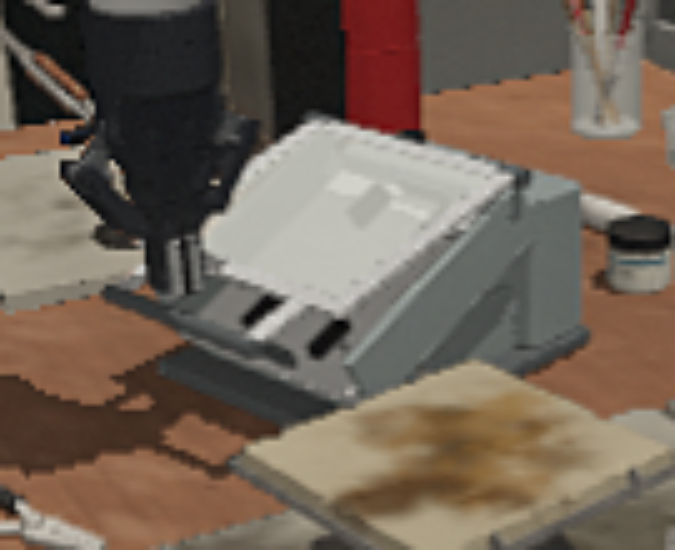

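Run:
```python
from h import *
S=load('side0');st,p,r=state();print(p)
q=proj(S,[p,p+[0,0,.019],[.3714,.2357,.087],[.3495,.3,.087],[.3919,.1733,.087],[.3714,.2357,.06]]);print((q-[135,110])*5)
snap('top','top2');a=cv2.imread('pics/top2.png')
cv2.imwrite('pics/top2c.png',cv2.resize(a[120:245,105:225],None,fx=5,fy=4.8,interpolation=cv2.INTER_CUBIC))
```

```text
[0.37201097 0.23487971 0.06862234]
[[180.60088617 346.8337268 ]
 [177.62480997 317.68060481]
 [176.24321946 318.38989213]
 [104.9358935  290.35734015]
 [249.52403983 347.94668832]
 [180.47504073 359.65587358]]
```

View pics/top2c.png

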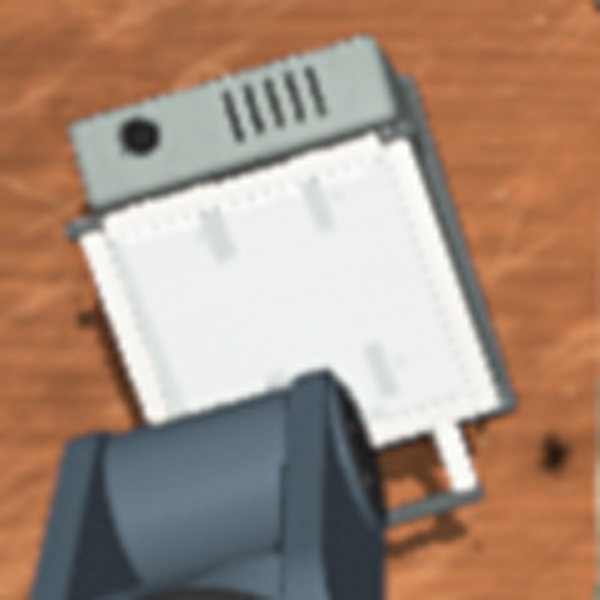

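Run:
```python
from h import *
a=cv2.imread('pics/wrist2.png')
cv2.imwrite('pics/w2z.png',cv2.resize(a[220:350,190:310],None,fx=5,fy=4.6,interpolation=cv2.INTER_CUBIC))
s=snap('side','side3');a=cv2.imread('pics/side3.png')
cv2.imwrite('pics/s3z.png',cv2.resize(a[150:200,150:200],None,fx=11,fy=11,interpolation=cv2.INTER_CUBIC))
```

```text
(no output)
```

View pics/w2z.png

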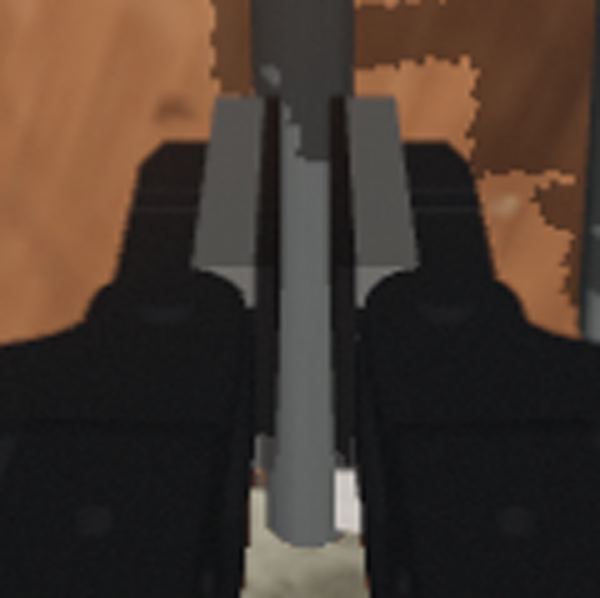

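View pics/s3z.png

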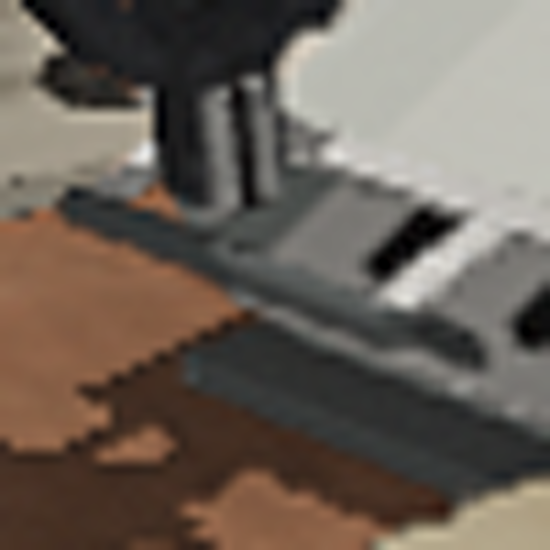

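Run:
```python
from h import *
S=load('side3');V=load('wrist2')
print(tri([(S,169,169.5),(V,251,241)]),proj(S,[[.372,.235,.0686]]),S['tvec'],load('side0')['tvec'])
# wrist0: open tips
W=load('wrist0');print(proj(W,[[.186,.597,.196]]))
W=load('wrist1');print(proj(W,[[.3024,.3127,.2478]]), 'tips ~', 320/1.5625,380/1.5625,465/1.5625)
```

```text
(array([0.37071478, 0.24120984, 0.09861883]), [7.787994855433259e-06, 7.787994855441387e-06]) [[171.10292358 179.36014966]] [-0.4467954   0.2229272   0.71264692] [-0.4467954   0.2229272   0.71264692]
[[251.77974152 228.52957446]]
[[249.91401539 228.63253159]] tips ~ 204.8 243.2 297.6
```

carry_out(
  commands=[
    [[0,0,0,0,0,0,32],[0,0,0,0,0,0,32],[0,0,0,0,0,0,32],[0.4,0,0,0,0,0,32],[0.8,0,0,0,0,0,32]],
  ],
)

```text
t: 2.9
tcp_pos: [0.3716, 0.2345, 0.0472]
tool_rot: [0.415, 0.573, -0.415, 0.573]
force: [0.1, -0.8, -0.5]
finger_gap: 0.375
```

Run:
```python
from h import *
st,p,r=state();print(p,st['finger_gap'],st['force'])
snap('wrist','wrist4');a=cv2.imread('pics/wrist4.png');cv2.imwrite('pics/w4z.png',cv2.resize(a[200:350,170:330],None,fx=4.6,fy=4,interpolation=cv2.INTER_CUBIC))
s=snap('side','side4');a=cv2.imread('pics/side4.png')
cv2.imwrite('pics/s4z.png',cv2.resize(a[150:200,150:200],None,fx=11,fy=11,interpolation=cv2.INTER_CUBIC))
```

```text
[0.37157058 0.23453233 0.04722357] 0.3754785377660153 [ 0.05488533 -0.84682497 -0.4589493 ]
```

View pics/w4z.png

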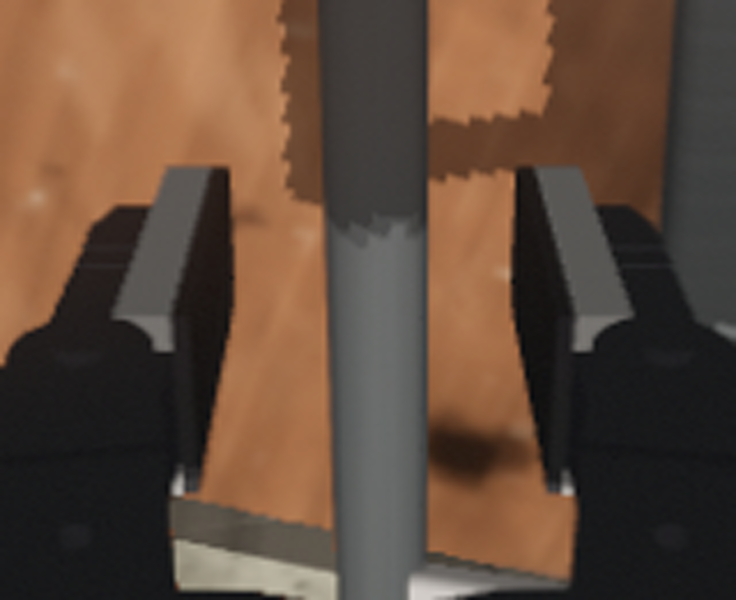

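View pics/s4z.png

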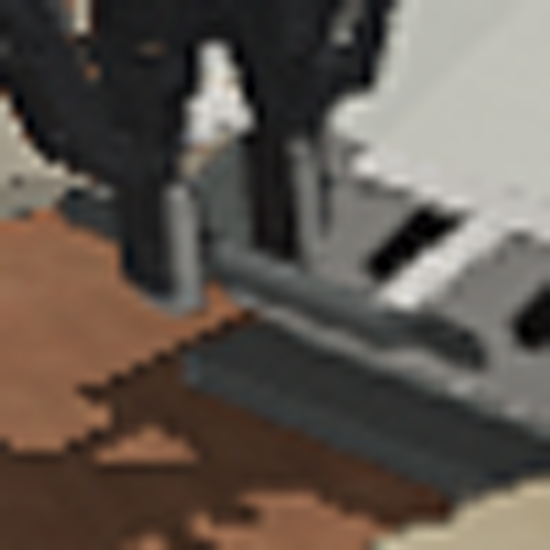

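carry_out(
  commands=[
    [[0,0,0,0,0,0,5],[0,0,0,0,0,0,5],[0,0,0,0,0,0,5],[0,0,0,0,0,0,5],[0,0,0,0,0,0,5]],
  ],
)

```text
t: 3.5
tcp_pos: [0.372, 0.2347, 0.0479]
tool_rot: [0.415, 0.572, -0.414, 0.573]
force: [1.4, 0.1, -2.1]
finger_gap: 0.124
```

Run:
```python
from h import *
st,p,r=state();print(p,st['finger_gap']*85.4,st['force'],st['t'])
S=load('side4');V=load('wrist4')
x,e=tri([(S,166.8,177.7),(V,210.2,242)]);print(x,e,r.inv().apply(x-p))
s=snap('side','side5');a=cv2.imread('pics/side5.png')
cv2.imwrite('pics/s5z.png',cv2.resize(a[150:200,150:200],None,fx=11,fy=11,interpolation=cv2.INTER_CUBIC))
```

```text
[0.3719605  0.23466093 0.04793055] 10.54785918420439 [ 1.35338072  0.13825598 -2.14328661] 3.5
[0.35387065 0.2322724  0.07813546] [0.004596360490891338, 0.004596360490891353] [-0.03022746 -0.01789382 -0.0033758 ]
```

View pics/s5z.png

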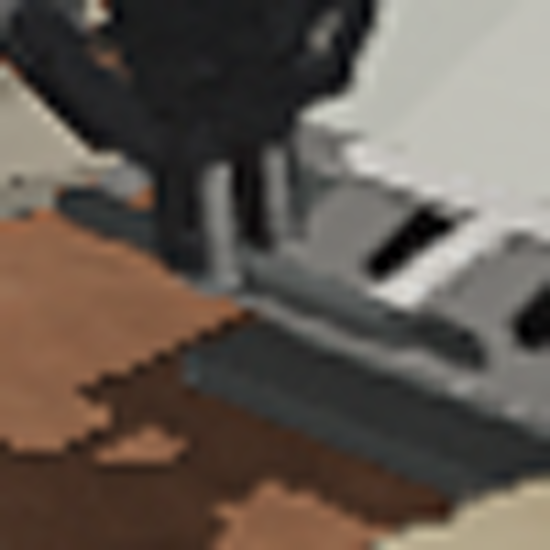

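carry_out(
  commands=[
    [[0,0,0,0,0,0,26],[0,0,0,0,0,0,26],[0.4,0,0,0,0,0,26],[0.4,0,0,0,0,0,5],[0.4,0,0,0,0,0,5]],
  ],
  force=30,
)

```text
t: 4.05
tcp_pos: [0.3718, 0.2346, 0.0373]
tool_rot: [0.415, 0.573, -0.415, 0.573]
force: [1.1, 0.6, -2.5]
finger_gap: 0.126
```

carry_out(
  commands=[
    [[0,0,0,0,0,0,5],[0,0,0,0,0,0,5],[-0.2,0,0,0,0,0,5],[-0.4,0,0,0,0,0,5],[-0.4,0,0,0,0,0,5]],
  ],
)

```text
t: 4.55
tcp_pos: [0.3692, 0.2337, 0.0482]
tool_rot: [0.413, 0.574, -0.416, 0.572]
force: [-3.0, -0.5, -0.1]
finger_gap: 0.122
```

Run:
```python
from h import *
st,p,r=state();print(p,st['finger_gap']*85.4,st['force'],st['t'])
s=snap('side','side6');a=cv2.imread('pics/side6.png')
cv2.imwrite('pics/s6z.png',cv2.resize(a[120:210,140:260],None,fx=6,fy=6,interpolation=cv2.INTER_CUBIC))
```

```text
[0.36915959 0.23373265 0.04820268] 10.427373368292976 [-2.95404067 -0.53384399 -0.10391962] 4.55
```

View pics/s6z.png

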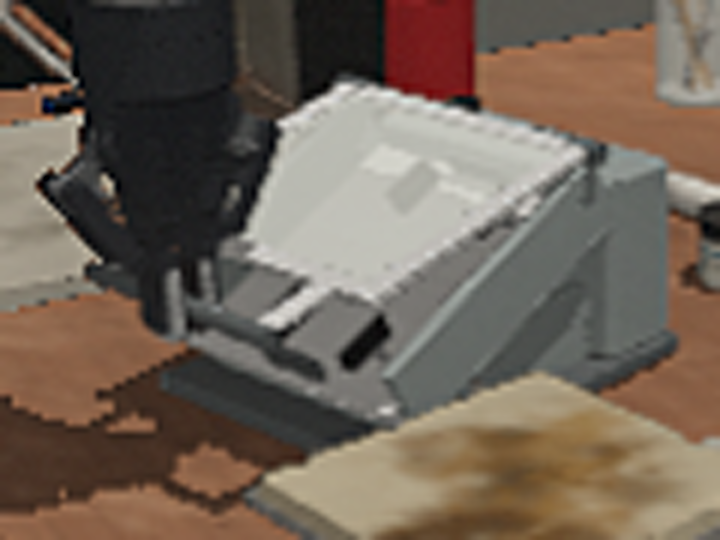

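Run:
```python
import numpy as np
L=.21;ph=np.radians(np.r_[-12.4,np.linspace(-8,75,25)])
# ease at start & end ignored
X=np.c_[-L*np.sin(ph),-L*np.cos(ph)]/.025  # tool x (down), tool y (u)
for c in range(5):
    b=X[5*c]; print([[round(float(a),2) for a in X[5*c+i]-b] for i in range(1,6)])
```

```text
[[-0.63, -0.11], [-1.14, -0.17], [-1.64, -0.19], [-2.15, -0.19], [-2.66, -0.15]]
[[-0.5, 0.07], [-1.0, 0.16], [-1.49, 0.29], [-1.97, 0.45], [-2.45, 0.63]]
[[-0.46, 0.21], [-0.91, 0.45], [-1.34, 0.72], [-1.75, 1.01], [-2.15, 1.33]]
[[-0.38, 0.34], [-0.73, 0.7], [-1.06, 1.09], [-1.37, 1.49], [-1.65, 1.91]]
[[-0.26, 0.44], [-0.49, 0.89], [-0.69, 1.35], [-0.87, 1.83], [-1.01, 2.31]]
```

carry_out(
  commands=[
    [[-0.6,-0.1,0,0,0,0,5],[-1.14,-0.17,0,0,0,0,5],[-1.64,-0.19,0,0,0,0,5],[-2.15,-0.19,0,0,0,0,5],[-2.66,-0.15,0,0,0,0,5]],
  ],
)

```text
t: 5.1
tcp_pos: [0.3657, 0.2325, 0.1143]
tool_rot: [0.413, 0.574, -0.416, 0.572]
force: [-2.3, -1.7, -3.8]
finger_gap: 0.122
```

carry_out(
  commands=[
    [[-0.5,0.07,0,0,0,0,5],[-1.0,0.16,0,0,0,0,5],[-1.5,0.29,0,0,0,0,5],[-1.97,0.45,0,0,0,0,5],[-2.45,0.63,0,0,0,0,5]],
  ],
)

```text
t: 5.6
tcp_pos: [0.3796, 0.2373, 0.1752]
tool_rot: [0.413, 0.574, -0.417, 0.571]
force: [-2.7, -2.0, -3.8]
finger_gap: 0.124
```

carry_out(
  commands=[
    [[-0.46,0.21,0,0,0,0,5],[-0.91,0.45,0,0,0,0,5],[-1.34,0.72,0,0,0,0,5],[-1.75,1.01,0,0,0,0,5],[-2.15,1.33,0,0,0,0,5]],
  ],
)

```text
t: 6.1
tcp_pos: [0.4084, 0.2471, 0.2286]
tool_rot: [0.411, 0.576, -0.418, 0.57]
force: [-8.9, -3.1, 2.2]
finger_gap: 0.124
```

carry_out(
  commands=[
    [[-0.38,0.34,0,0,0,0,5],[-0.73,0.7,0,0,0,0,5],[-1.06,1.09,0,0,0,0,5],[-1.37,1.49,0,0,0,0,5],[-1.65,1.91,0,0,0,0,5]],
  ],
)

```text
t: 6.6
tcp_pos: [0.4521, 0.262, 0.272]
tool_rot: [0.41, 0.576, -0.419, 0.569]
force: [-11.7, -3.4, 11.0]
finger_gap: 0.125
```

Run:
```python
from h import *
st,p,r=state();print(p,st['finger_gap']*85.4,st['force'],st['t'])
s=snap('side','side7');a=cv2.imread('pics/side7.png')
cv2.imwrite('pics/s7z.png',cv2.resize(a[20:220,100:280],None,fx=3,fy=3,interpolation=cv2.INTER_CUBIC))
```

```text
[0.45208123 0.26198776 0.27195565] 10.713525047537317 [-11.65223386  -3.37234686  10.97915645] 6.6
```

View pics/s7z.png

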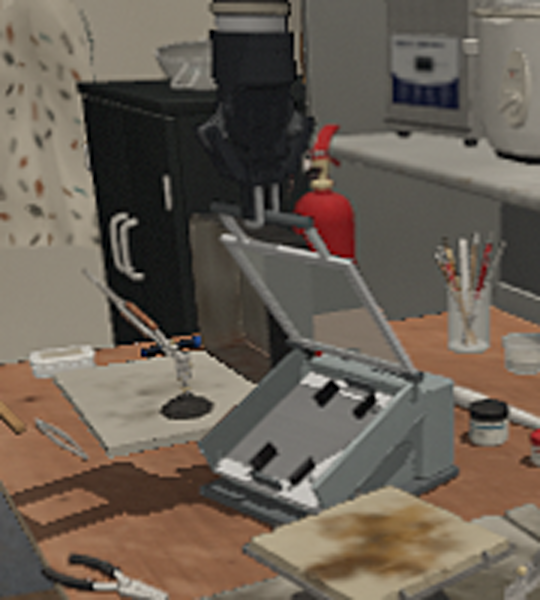

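carry_out(
  commands=[
    [[-0.36,0.36,0,0,0,0,5],[-0.64,0.8,0,0,0,0,5],[-0.85,1.25,0,0,0,0,5],[-1.03,1.7,0,0,0,0,5],[-1.15,2.15,0,0,0,0,5]],
  ],
)

```text
t: 7.15
tcp_pos: [0.5087, 0.2813, 0.3008]
tool_rot: [0.414, 0.574, -0.415, 0.571]
force: [-5.2, 2.2, -0.1]
finger_gap: 0.124
```

carry_out(
  commands=[
    [[0,0.1,0,0,0,0,5],[0,0.2,0,0,0,0,5],[0,0.3,0,0,0,0,5],[0,0.3,0,0,0,0,5],[0,0.3,0,0,0,0,5]],
  ],
)

```text
t: 7.65
tcp_pos: [0.5121, 0.2824, 0.3016]
tool_rot: [0.412, 0.576, -0.417, 0.57]
force: [-13.2, -2.8, 13.4]
finger_gap: 0.128
```

Run:
```python
from h import *
st,p,r=state();print(p,st['finger_gap']*85.4,st['force'],st['t'])
s=snap('side','side8');a=cv2.imread('pics/side8.png')
cv2.imwrite('pics/s8z.png',cv2.resize(a[20:220,100:280],None,fx=3,fy=3,interpolation=cv2.INTER_CUBIC))
snap('wrist','wrist8')
```

```text
[0.51205124 0.2824151  0.30157796] 10.937437262385078 [-13.24054162  -2.76821947  13.36196827] 7.65
```

View pics/s8z.png

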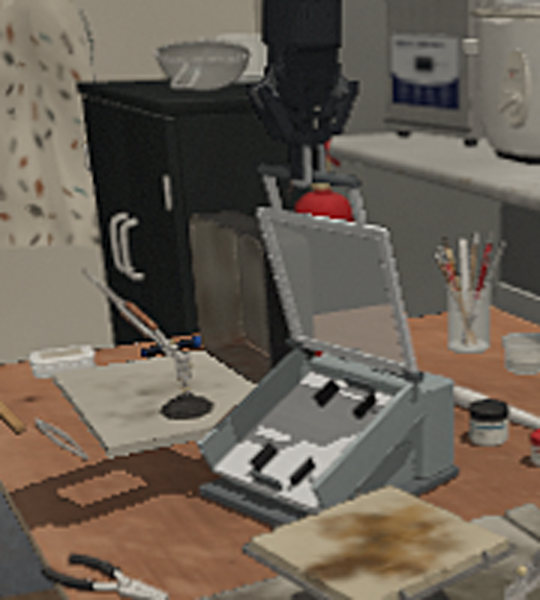

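View pics/wrist8.png

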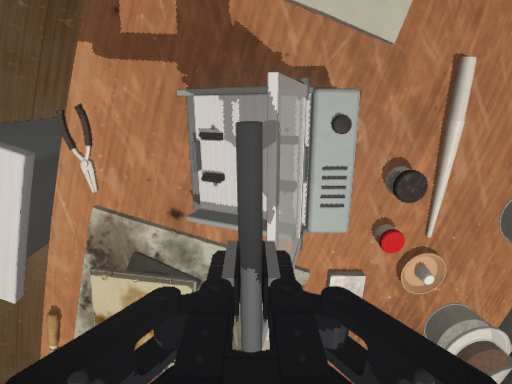

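carry_out(
  commands=[
    [[0,-0.2,0,0,0,0,30],[0,-0.2,0,0,0,0,30],[-0.3,-0.2,0,0,0,0,30],[-1.5,-0.2,0,0,0,0,30],[-3.0,-0.2,0,0,0,0,60]],
  ],
)

```text
t: 8.25
tcp_pos: [0.5129, 0.2808, 0.3735]
tool_rot: [0.414, 0.573, -0.416, 0.572]
force: [0.2, 0.1, -0.3]
finger_gap: 0.504
```

Run:
```python
from h import *
st,p,r=state();print(p,st['finger_gap']*85.4,st['force'],st['t'],np.round(st['q'],2))
snap('top','top9');snap('side','side9');a=cv2.imread('pics/top9.png')
cv2.imwrite('pics/t9z.png',cv2.resize(a[100:245,105:245],None,fx=4,fy=4,interpolation=cv2.INTER_CUBIC))
a=cv2.imread('pics/side9.png')
cv2.imwrite('pics/s9z.png',cv2.resize(a[60:200,155:255],None,fx=4,fy=4,interpolation=cv2.INTER_CUBIC))
# next target: above clamp with camera
c=np.array([.388,-.322]);
print(row([*c,.20],Rot([0,0,-1],[.359,.933,0])).tolist())
```

```text
[0.51288388 0.28075048 0.37353586] 43.08008570788968 [ 0.1689751   0.14950991 -0.32419209] 8.25 [ 0.31  0.32  1.28  0.    1.54 -0.01]
[7.06, -12.53, 21.36, -10.16, 0.07, -0.14]
```

View pics/t9z.png

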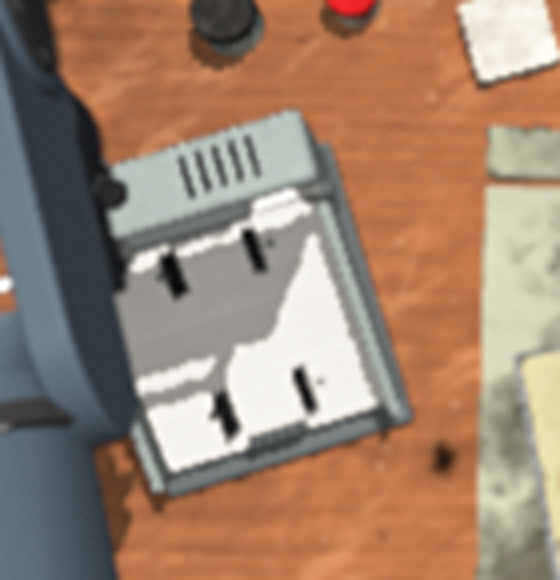

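View pics/s9z.png

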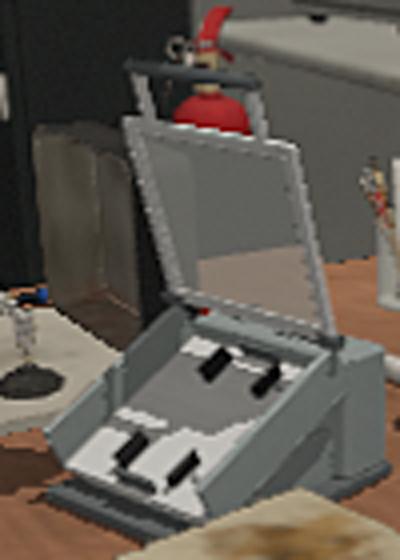

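carry_out(
  commands=[
    [[0,-0.7,1.2,-0.8,0,0,70],[0.4,-1.66,2.8,-2.2,0,0,70],[0.8,-2.6,4.5,-3.7,0,0,70],[1.2,-3.6,6.1,-5.2,0,0,70],[1.8,-4.6,7.8,-6.7,0,0,70]],
  ],
)

```text
t: 8.85
tcp_pos: [0.4664, 0.0637, 0.3312]
tool_rot: [0.233, 0.667, -0.233, 0.668]
force: [0.2, 0.3, 0.6]
finger_gap: 0.818
```

Run:
```python
from h import *
st,p,r=state();print(p,st['t'])
print(row([.388,-.322,.20],Rot([0,0,-1],[.359,.933,0])).tolist())
T=load('top9');S=load('side9')
# bar ends in side9: intersect with lines? estimate using plane through v-direction: use wrist8+side9
W=load('wrist8');print(tri([(S,187.2,76.5),(W,249,124)]))
```

```text
[0.46639798 0.06367929 0.33116005] 8.85
[5.24, -14.03, 7.14, -3.5, 0.03, -0.01]
(array([0.49115501, 0.34741862, 0.34444038]), [0.0004893769405030485, 0.000489376940503054])
```

carry_out(
  commands=[
    [[0.6,-1.6,0.8,-0.7,0,0,70],[1.1,-3.1,1.6,-1.4,0,0,70],[1.7,-4.7,2.4,-2.1,0,0,70],[2.3,-6.3,3.2,-2.8,0,0,70],[2.9,-7.9,4.0,-3.5,0,0,70]],
  ],
)

```text
t: 9.35
tcp_pos: [0.4202, -0.1533, 0.2582]
tool_rot: [0.13, 0.694, -0.13, 0.696]
force: [0.5, -0.7, -0.9]
finger_gap: 0.824
```

Run:
```python
from h import *
st,p,r=state();print(p,st['t'])
print(row([.388,-.322,.18],Rot([0,0,-1],[.359,.933,0])).tolist())
snap('wrist','wrist10')
```

```text
[ 0.4201988  -0.15332351  0.25822833] 9.35
[3.13, -6.76, 1.23, -0.03, 0.02, 0.0]
```

View pics/wrist10.png

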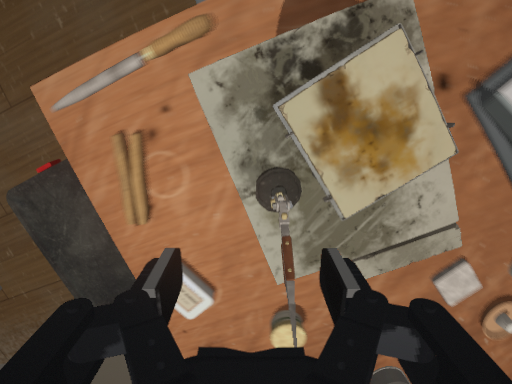

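Run:
```python
from h import *
W=load('wrist10');T=load('top0')
im=cv2.cvtColor(W['image'],cv2.COLOR_RGB2BGR)
cv2.imwrite('pics/w10z.png',cv2.resize(im[115:240,90:170],None,fx=6,fy=4.6,interpolation=cv2.INTER_CUBIC))
```

```text
(no output)
```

View pics/w10z.png

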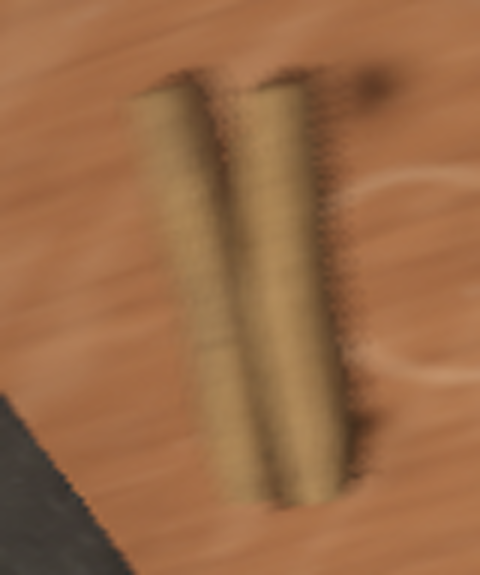

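carry_out(
  commands=[
    [[0.6,-1.4,-0.1,0,0,0,70],[1.2,-2.7,-0.2,0,0,0,70],[1.8,-4.1,-0.4,0,0,0,70],[2.5,-5.5,-0.6,0,0,0,70],[3.1,-6.7,-0.8,0,0,0,70]],
  ],
)

```text
t: 9.9
tcp_pos: [0.3403, -0.3019, 0.1804]
tool_rot: [0.131, 0.694, -0.132, 0.695]
force: [0.3, -0.3, -0.4]
finger_gap: 0.824
```

Run:
```python
from h import *
st,p,r=state();print(p,st['t'])
snap('wrist','wrist11');a=cv2.imread('pics/wrist11.png');cv2.imwrite('pics/w11b.png',cv2.resize(a,(800,600)))
```

```text
[ 0.34028669 -0.30193531  0.18042401] 9.9
```

View pics/w11b.png

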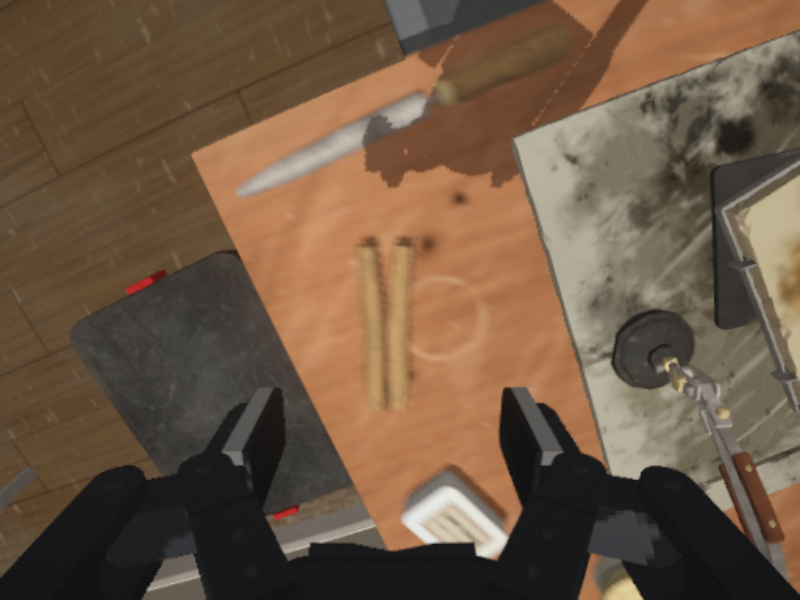

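Run:
```python
from h import *
A=load('wrist10');B=load('wrist11')
L=[]
for n,a,b in [('NL',(112,135.6),(360,247)),('NR',(141.3,132.8),(411,243)),('FL',(128.7,223.7),(367,409)),('FR',(147.5,221.5),(408,410))]:
    x,e=tri([(A,*a),(B,b[0]/1.5625,b[1]/1.5625)]); y=onz(B,b[0]/1.5625,b[1]/1.5625,.017);L.append(y);print(n,x.round(4),np.round(e,4),y.round(4))
L=np.array(L);c=L.mean(0);d=(L[2]+L[3]-L[0]-L[1])/2;print(c,np.linalg.norm(d),np.degrees(np.arctan2(d[1],d[0])),np.linalg.norm(L[0]-L[1]),np.linalg.norm(L[2]-L[3]))
st,p,r=state();dd=d/np.linalg.norm(d);ya=[-dd[1],dd[0],0]
print('y axis deg',np.degrees(np.arctan2(ya[1],ya[0])))
for z in (.05,-.02): print(row([c[0],c[1],z],Rot([0,0,-1],ya)).tolist())
```

```text
NL [ 0.3198 -0.3186  0.0191] [0.0017 0.0017] [ 0.3186 -0.3179  0.017 ]
NR [ 0.332  -0.2833  0.0077] [0.0011 0.0011] [ 0.3294 -0.2824  0.017 ]
FL [ 0.4491 -0.3667  0.0071] [0.0003 0.0003] [ 0.4437 -0.3639  0.017 ]
FR [ 0.454  -0.3318  0.0202] [0.001 0.001] [ 0.4567 -0.3331  0.017 ]
[ 0.38711393 -0.32434191  0.017     ] 0.13509820939286882 -20.951869365428873 0.037119179619354056 0.033432262067382416
y axis deg 69.04813063457114
[5.14, 0.0, 2.11, -0.11, -0.02, 0.03]
[7.94, 0.01, 2.12, -0.11, -0.02, 0.03]
```

carry_out(
  commands=[
    [[1,0,0.8,-0.1,0,0,62],[2.4,0,1.6,-0.1,0,0,62],[3.8,0,2.1,-0.1,0,0,62],[5.2,0,2.1,-0.1,0,0,62],[6.2,0,2.1,-0.1,0,0,62]],
  ],
)

```text
t: 10.45
tcp_pos: [0.3901, -0.3189, 0.0239]
tool_rot: [0.128, 0.696, -0.128, 0.695]
force: [0.1, -0.2, 0.1]
finger_gap: 0.727
```

Run:
```python
from h import *
st,p,r=state();print(p,st['t'],st['force'],st['finger_gap']*85.4)
snap('wrist','wrist12');a=cv2.imread('pics/wrist12.png');cv2.imwrite('pics/w12b.png',cv2.resize(a,(800,600)))
snap('side','side12');a=cv2.imread('pics/side12.png');cv2.imwrite('pics/s12z.png',cv2.resize(a[230:350,210:370],None,fx=5,fy=5,interpolation=cv2.INTER_CUBIC))
```

```text
[ 0.39008854 -0.31892292  0.0238916 ] 10.45 [ 0.12048813 -0.23999327  0.08509586] 62.05633193288391
```

View pics/w12b.png

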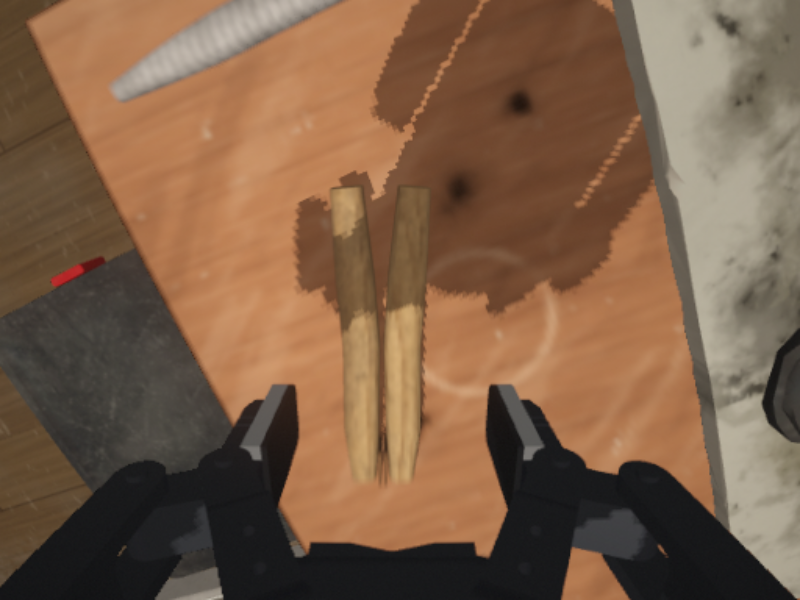

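View pics/s12z.png

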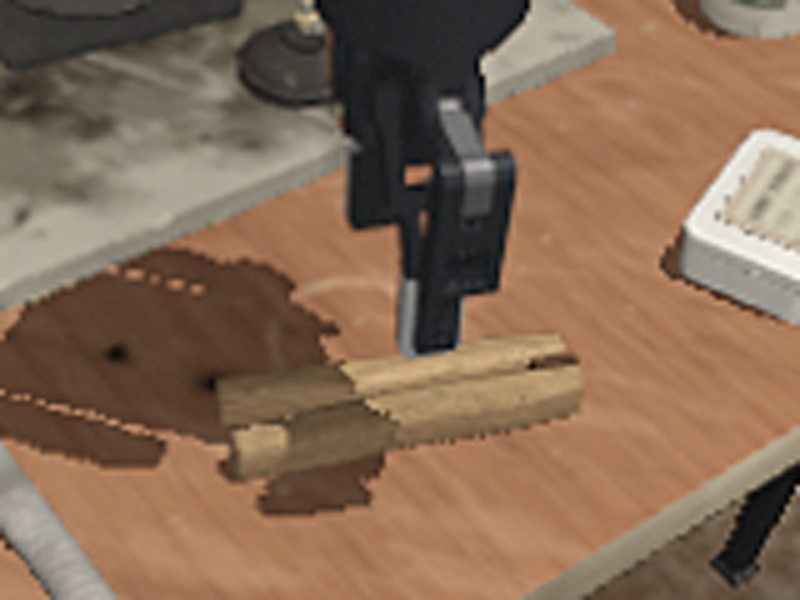

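Run:
```python
from h import *
B=load('wrist12');S=load('side12');st,p,r=state()
x,e=tri([(B,182.4,247.7),(S,296,300.4)]);print('tip',x,e,r.inv().apply(x-p))
L=np.array([onz(B,a/1.5625,b/1.5625,.016) for a,b in [(331,190),(430,187),(352,483),(412,482)]]);c=L.mean(0);d=(L[2]+L[3]-L[0]-L[1])/2;print(L.round(4),c,np.linalg.norm(d),np.degrees(np.arctan2(d[1],d[0])))
dd=d/np.linalg.norm(d);ya=[-dd[1],dd[0],0]
print(row([c[0],c[1],p[2]-.02],Rot([0,0,-1],ya)).tolist(),row([.387,-.324,p[2]-.02],Rot([0,0,-1],ya)).tolist())
```

```text
tip [ 0.37553054 -0.35099106  0.06072375] [0.0028211874512858556, 0.002821187451285967] [-0.0378081  -0.03603013 -0.00031408]
[[ 0.3203 -0.3168  0.016 ]
 [ 0.3328 -0.2811  0.016 ]
 [ 0.4476 -0.3606  0.016 ]
 [ 0.4571 -0.3338  0.016 ]] [ 0.38945813 -0.32306705  0.016     ] 0.1347355660556356 -20.987197568374288
[0.8, -0.21, 0.12, 0.03, -0.06, -0.04] [0.8, -0.28, 0.04, 0.03, -0.06, -0.04]
```

carry_out(
  commands=[
    [[0.3,-0.22,0.08,0,0,0,62],[0.8,-0.22,0.08,0,0,0,62],[1.3,-0.22,0.08,0,0,0,62],[1.8,-0.22,0.08,0,0,0,62],[2.05,-0.22,0.08,0,0,0,62]],
  ],
  force=35,
)

```text
t: 11.05
tcp_pos: [0.3891, -0.3244, -0.0263]
tool_rot: [0.128, 0.696, -0.128, 0.695]
force: [-0.2, -0.2, 1.0]
finger_gap: 0.729
```

Run:
```python
from h import *
st,p,r=state();print(p,st['t'],st['force'],st['finger_gap']*85.4)
snap('side','side13');a=cv2.imread('pics/side13.png');cv2.imwrite('pics/s13z.png',cv2.resize(a[230:350,210:370],None,fx=5,fy=5,interpolation=cv2.INTER_CUBIC))
```

```text
[ 0.38906195 -0.32435272 -0.02628716] 11.05 [-0.16990317 -0.18034545  1.03816938] 62.23029413148275
```

View pics/s13z.png

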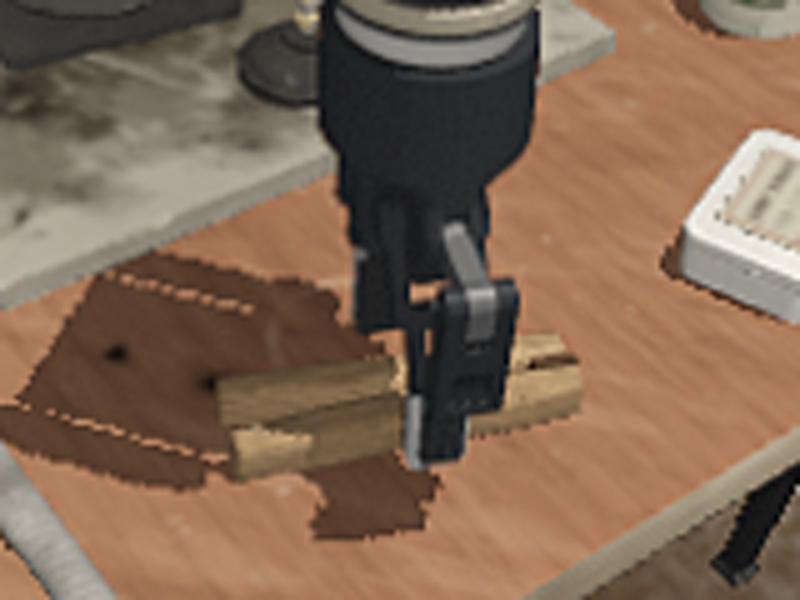

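carry_out(
  commands=[
    [[0,0,0,0,0,0,25],[0,0,0,0,0,0,25],[0,0,0,0,0,0,25],[0,0,0,0,0,0,25],[0,0,0,0,0,0,25]],
  ],
  force=35,
)

```text
t: 11.6
tcp_pos: [0.3896, -0.325, -0.0249]
tool_rot: [0.128, 0.695, -0.128, 0.696]
force: [0.4, 0.1, 1.7]
finger_gap: 0.413
```

carry_out(
  commands=[
    [[-0.3,0,0,0,0,0,25],[-1,0,0,0,0,0,25],[-2,0,0,0,0,0,25],[-3,0,0,0,0,0,25],[-4,0,0,0,0,0,25]],
  ],
)

```text
t: 12.1
tcp_pos: [0.3893, -0.3246, 0.076]
tool_rot: [0.128, 0.696, -0.128, 0.695]
force: [0.2, -0.6, -1.3]
finger_gap: 0.414
```

Run:
```python
from h import *
st,p,r=state();print(p,st['t'],st['force'],st['finger_gap']*85.4,np.round(st['q'],2))
snap('wrist','wrist14')
snap('side','side14');a=cv2.imread('pics/side14.png');cv2.imwrite('pics/s14z.png',cv2.resize(a[150:310,190:390],None,fx=4,fy=3.75,interpolation=cv2.INTER_CUBIC))
```

```text
[ 0.38925785 -0.32459134  0.07604964] 12.1 [ 0.15040174 -0.5653248  -1.3039151 ] 35.38094558838422 [-0.92  0.56  1.83 -0.    0.75 -2.12]
```

View pics/s14z.png

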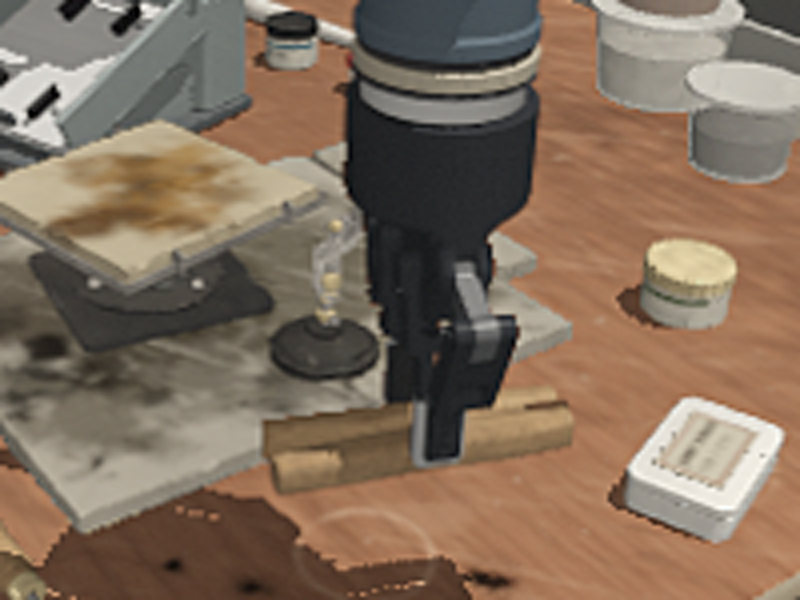

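View pics/wrist14.png

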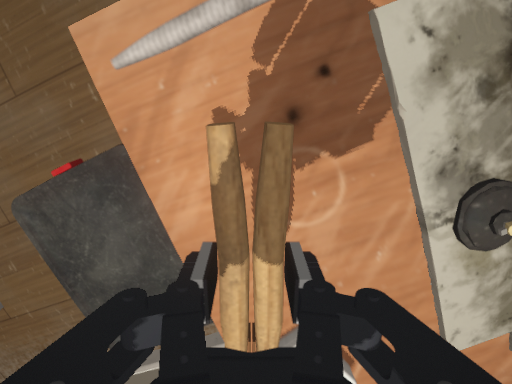

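Run:
```python
from h import *
T=snap('top','top14');S=load('side14')
for n,(x0,x1,y0,y1),s,fx in [('t14z',(110,225,120,245),T,5),('s14y',(145,265,85,205),S,5)]:
    im=cv2.cvtColor(s['image'],cv2.COLOR_RGB2BGR);cv2.imwrite(f'pics/{n}.png',cv2.resize(im[y0:y1,x0:x1],None,fx=fx,fy=4.6,interpolation=cv2.INTER_CUBIC))
    m=(im.max(2)<45).astype(np.uint8);m2=np.zeros_like(m);m2[y0:y1,x0:x1]=m[y0:y1,x0:x1]
    k,l,st,ce=cv2.connectedComponentsWithStats(m2)
    for i in range(1,k):
        if st[i,4]>8: print(n,st[i],ce[i].round(1))
```

```text
t14z [131 146   5   5  14] [132.8 147.9]
t14z [166 158   5   9  16] [167.9 161.8]
t14z [146 164   5  10  28] [148.  168.4]
t14z [179 193   4   9  10] [180.5 196.7]
t14z [159 199   5   9  19] [160.7 203. ]
s14y [145  85  45  48 939] [158.  105.1]
s14y [194  85   6   5  21] [196.   86.8]
s14y [188 104   9  38 150] [191.4 125.9]
s14y [145 130   6   4  12] [146.6 132.2]
s14y [147 135   8   4  13] [150.6 137.2]
s14y [205 147   8   8  29] [208.4 150.6]
s14y [218 152   7   7  23] [221.3 155.1]
s14y [257 157   8   3  17] [260.4 158.3]
s14y [184 168   8   9  32] [187.2 172. ]
s14y [197 173   8   8  22] [200.6 177. ]
```

View pics/t14z.png

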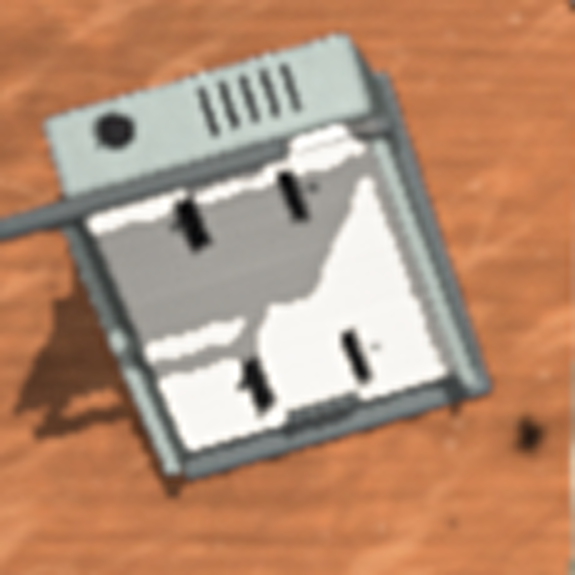

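View pics/s14y.png

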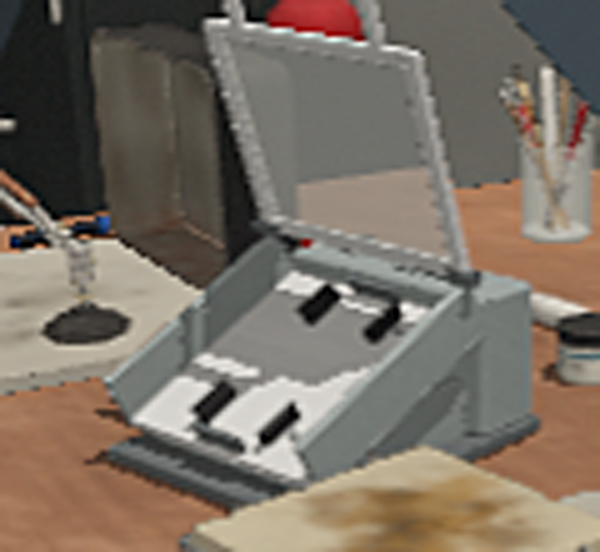

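Run:
```python
from h import *
T=load('top14');S=load('side14')
G={'UL':((148,168.4),(208.4,150.6)),'UR':((167.9,161.8),(221.3,155.1)),'LL':((160.7,203),(187.2,172)),'LR':((180.5,196.7),(200.6,177))}
P={}
for k,(a,b) in G.items():
    P[k],e=tri([(T,*a),(S,*b)]);print(k,P[k].round(4),np.round(e,4))
P={k:v for k,v in P.items()}
u=((P['UL']+P['UR'])-(P['LL']+P['LR']))/2;v=((P['UL']+P['LL'])-(P['UR']+P['LR']))/2
print('centre',np.mean(list(P.values()),0),'u',u,np.linalg.norm(u),np.degrees(np.arctan2(u[1],u[0])),np.degrees(np.arctan2(u[2],np.hypot(*u[:2]))),'v',v,np.linalg.norm(v),np.degrees(np.arctan2(-v[0],v[1])))
yaw=np.radians(18.4);uu=np.array([np.cos(yaw),np.sin(yaw),0]);t=np.radians(25);xs=uu*np.cos(t)+[0,0,np.sin(t)];n=-uu*np.sin(t)+[0,0,np.cos(t)]
H=np.array([.561,.3,.142]);print('C from hinge',H-.085*xs-.04*n)
print('C from guides',np.mean(list(P.values()),0)-.008*n)
```

```text
UL [0.5399 0.3259 0.0996] [0.0008 0.0008]
UR [0.5602 0.2713 0.0969] [0.0007 0.0007]
LL [0.4473 0.2962 0.0529] [0.0006 0.0006]
LR [0.4675 0.2395 0.0518] [0.0015 0.0015]
centre [0.50375373 0.28319804 0.07530574] u [0.0926654  0.03078453 0.04590514] 0.10789738413254439 18.377093232999822 25.179266951273707 v [-0.02027654  0.0556693   0.00190953] 0.059277782488379505 20.013239934387336
C from hinge [0.50394273 0.28101957 0.06982514]
C from guides [0.50696183 0.28426523 0.06805528]
```

```bash
cat >> h.py <<'E'
yaw=np.radians(18.4);uu=np.array([np.cos(yaw),np.sin(yaw),0]);vv=np.array([-uu[1],uu[0],0]);_t=np.radians(25);xs=uu*np.cos(_t)+[0,0,np.sin(_t)];nn=-uu*np.sin(_t)+[0,0,np.cos(_t)]
C=np.array([.506,.2832,.069]);RP=Rot(-nn,vv)
E
python3 - <<'E'
from h import *
print(row([.40,-.15,.22],Rot([0,0,-1],[.359,.933,0])).tolist(), row(C+(.2-.025)*nn,RP).tolist(),C+.175*nn)
E
```

```text
[-5.76, 6.7, -2.12, 0.04, 0.04, 0.03] [-6.12, 22.53, -6.6, -7.71, -4.77, 1.75] [0.43582284 0.25985517 0.22760386]
```

carry_out(
  commands=[
    [[-1.7,0.2,0,0,0,0,25],[-3.4,1.1,-0.3,-0.5,-0.3,0.1,25],[-4.8,2.4,-0.7,-1.2,-0.8,0.3,25],[-5.6,4.1,-1.2,-2,-1.3,0.5,25],[-5.9,6,-1.8,-2.8,-1.8,0.7,25]],
  ],
)

```text
t: 12.75
tcp_pos: [0.4016, -0.1688, 0.2235]
tool_rot: [0.052, 0.643, -0.031, 0.763]
force: [1.2, 0.4, -0.2]
finger_gap: 0.411
```

Run:
```python
from h import *
st,p,r=state();print(p,st['t'],st['force'],st['finger_gap']*85.4)
print(row(C+(.2-.025)*nn,RP).tolist())
```

```text
[ 0.40157252 -0.16880769  0.22353481] 12.75 [ 1.23827664  0.4114359  -0.1692357 ] 35.141485321656816
[0.41, 17.18, -0.67, -4.91, -2.93, 1.06]
```

Straight 430 mm move; nine rows.

carry_out(
  commands=[
    [[0,1.8,-0.1,-0.5,-0.3,0.1,25],[0.1,3.6,-0.2,-1,-0.6,0.2,25],[0.1,5.5,-0.3,-1.6,-0.9,0.3,25],[0.2,7.3,-0.4,-2.1,-1.2,0.5,25],[0.2,9.1,-0.4,-2.6,-1.6,0.6,25]],
  ],
)

```text
t: 13.25
tcp_pos: [0.4166, 0.0599, 0.224]
tool_rot: [-0.019, 0.589, 0.059, 0.806]
force: [0.6, 0.1, -0.4]
finger_gap: 0.416
```

Run:
```python
from h import *
st,p,r=state();print(p,st['t'],st['force'],st['finger_gap']*85.4)
print(row(C+(.2-.025)*nn,RP).tolist())
```

```text
[0.41656672 0.05991964 0.22396678] 13.25 [ 0.62272973  0.13070945 -0.41446659] 35.5211489653603
[0.68, 7.85, 1.58, -2.33, -1.38, 0.43]
```

carry_out(
  commands=[
    [[0.2,1.9,0.4,-0.6,-0.4,0.1,25],[0.4,3.7,0.8,-1.2,-0.7,0.2,25],[0.5,5.4,1.1,-1.8,-1.1,0.3,25],[0.65,6.8,1.4,-2.3,-1.4,0.4,25],[0.68,7.85,1.58,-2.33,-1.38,0.43,25]],
  ],
)

```text
t: 13.75
tcp_pos: [0.4348, 0.2596, 0.2264]
tool_rot: [-0.087, 0.532, 0.135, 0.831]
force: [0.7, 0.3, -1.1]
finger_gap: 0.415
```

Run:
```python
from h import *
st,p,r=state();print(p,st['t'],st['force'],st['finger_gap']*85.4,np.round(st['q'],2))
print(row(C+(.2-.025)*nn,RP).tolist())
snap('wrist','wrist15');a=cv2.imread('pics/wrist15.png');cv2.imwrite('pics/w15b.png',cv2.resize(a,(800,600)))
snap('side','side15');a=cv2.imread('pics/side15.png');cv2.imwrite('pics/s15z.png',cv2.resize(a[60:210,130:280],None,fx=4,fy=4,interpolation=cv2.INTER_CUBIC))
```

```text
[0.4348428  0.25961663 0.22643769] 13.75 [ 0.74836978  0.27579732 -1.14605141] 35.40046382180723 [ 0.32  0.18  2.02  0.    0.5  -1.58]
[-0.03, -0.0, 0.06, 0.03, -0.04, 0.0]
```

View pics/w15b.png

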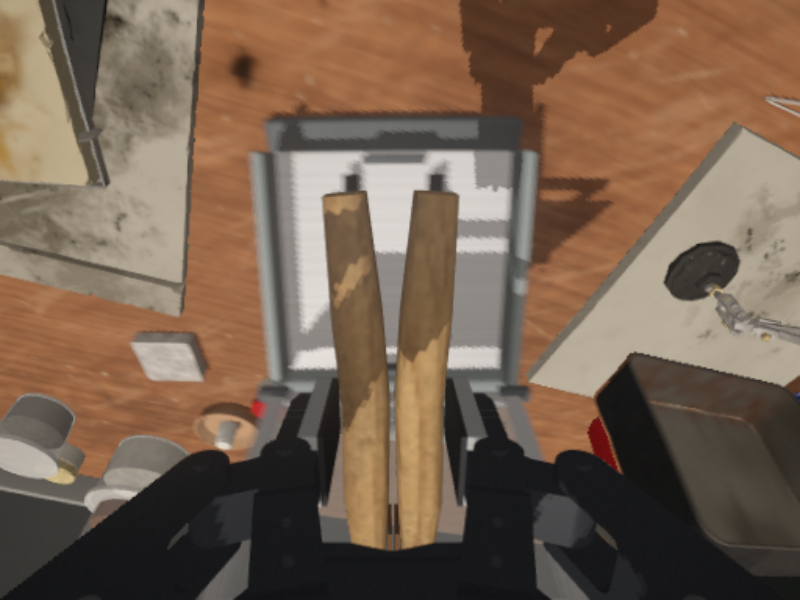

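View pics/s15z.png

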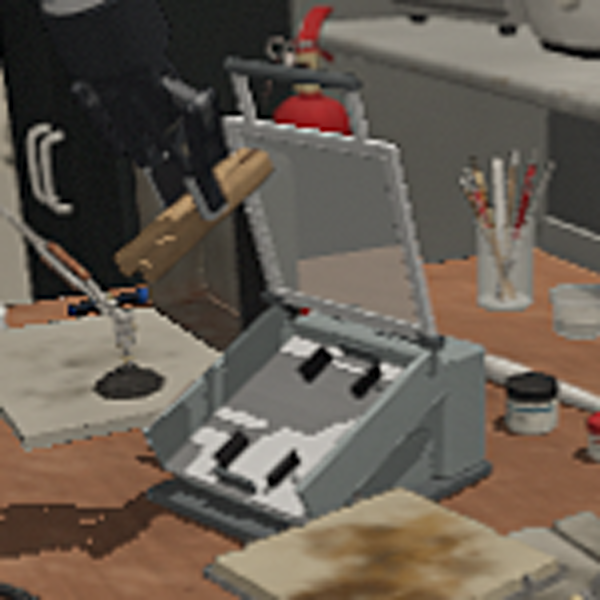

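carry_out(
  commands=[
    [[1.2,0.08,0.05,0,0,0,25],[2.4,0.08,0.05,0,0,0,25],[3.6,0.08,0.05,0,0,0,25],[4.8,0.08,0.05,0,0,0,25],[5.6,0.08,0.05,0,0,0,25]],
  ],
)

```text
t: 14.35
tcp_pos: [0.4934, 0.2775, 0.0992]
tool_rot: [-0.086, 0.532, 0.134, 0.832]
force: [-0.8, -0.1, -0.9]
finger_gap: 0.417
```

Run:
```python
from h import *
st,p,r=state();print(p,st['t'],st['force'],'in cradle',np.round([(p-C)@xs,(p-C)@vv,(p-C)@nn],4))
snap('wrist','wrist16');a=cv2.imread('pics/wrist16.png');cv2.imwrite('pics/w16b.png',cv2.resize(a,(800,600)))
snap('side','side16');a=cv2.imread('pics/side16.png');cv2.imwrite('pics/s16z.png',cv2.resize(a[100:210,150:270],None,fx=5,fy=5,interpolation=cv2.INTER_CUBIC))
W=load('wrist15')
h=C+.012*nn
def onplane(s,a,b,q):
    c,d=ray(s,a/1.5625,b/1.5625);x=c+d*(((q-c)@nn)/(d@nn));return np.round([(x-C)@xs,(x-C)@vv],4)
for a,b in [(352,182),(437,182)]: print('guides15',onplane(W,a,b,h))
```

```text
[0.49342627 0.27753491 0.09921957] 14.35 [-0.7647659  -0.08645066 -0.88883799] in cradle [ 0.0003 -0.0014  0.0332]
guides15 [-0.0625 -0.0276]
guides15 [-0.0626  0.0316]
```

View pics/w16b.png

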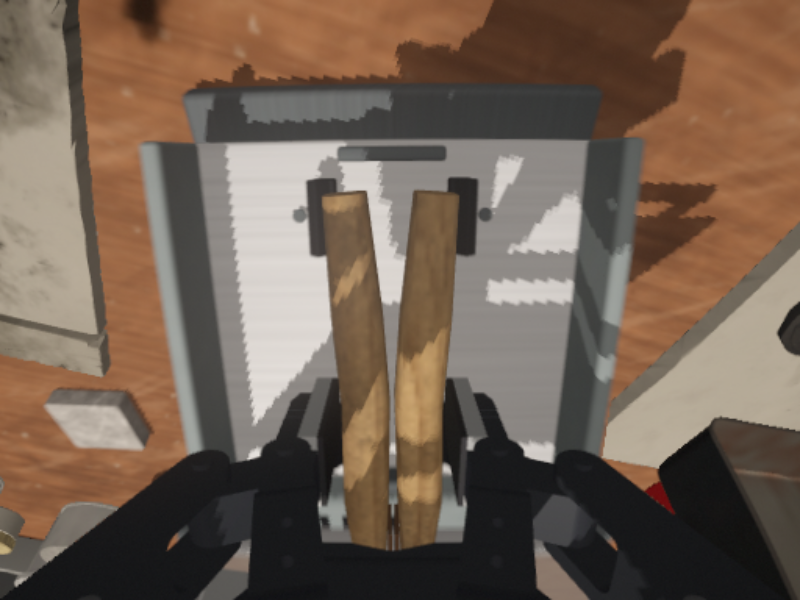

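View pics/s16z.png

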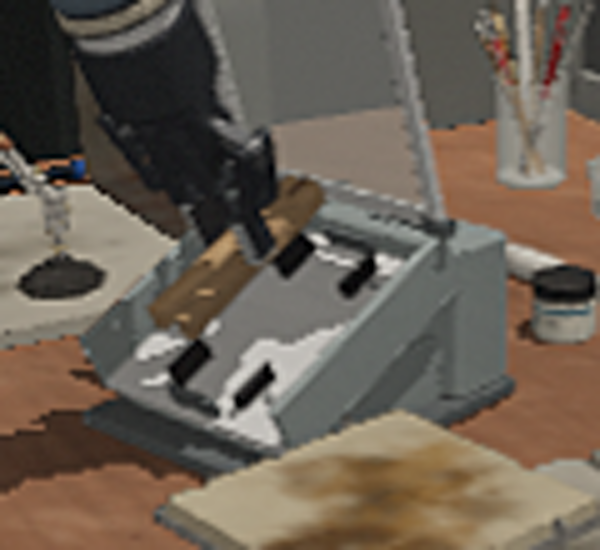

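Run:
```python
from h import *
W=load('wrist16');st,p,r=state()
tx=r.apply([1,0,0])
def onp(a,b,q,n):
    c,d=ray(W,a/1.5625,b/1.5625);return c+d*(((q-c)@n)/(d@n))
for a,b in [(345,192),(436,192)]: print('clamp near end tool',r.inv().apply(onp(a,b,p-.044*tx,tx)-p).round(4))
for a,b in [(370,548),(418,548)]: print('clamp far end tool',r.inv().apply(onp(a,b,p-.044*tx,tx)-p).round(4))
for a,b,h in [(392,160,.0),(338,147,.014),(447,147,.014),(392,160,.014),(308,179,.014),(477,179,.014),(310,255,0),(475,255,0),(335,255,.014),(448,255,.014)]:
    x=onp(a,b,C+h*nn,nn);print((a,b,h),np.round([(x-C)@xs,(x-C)@vv],4))
print(row(C-.0*nn,RP))
```

```text
clamp near end tool [-0.044  -0.0128 -0.0683]
clamp near end tool [-0.044   0.0124 -0.0683]
clamp far end tool [-0.044  -0.0077  0.0573]
clamp far end tool [-0.044   0.0097  0.0573]
(392, 160, 0.0) [-0.0763 -0.0011]
(338, 147, 0.014) [-0.0815 -0.0226]
(447, 147, 0.014) [-0.0814  0.0207]
(392, 160, 0.014) [-0.0764 -0.0011]
(308, 179, 0.014) [-0.0692 -0.0351]
(477, 179, 0.014) [-0.0691  0.0332]
(310, 255, 0) [-0.0351 -0.0383]
(475, 255, 0) [-0.035   0.0363]
(335, 255, 0.014) [-0.0379 -0.0252]
(448, 255, 0.014) [-0.0378  0.0224]
[ 1.32  0.06  0.02 -0.02 -0.07  0.02]
```

carry_out(
  commands=[
    [[0.5,0,0,0,0,0,25],[1.0,0,0,0,0,0,25],[1.4,0,0,0,0,0,25],[1.75,0,0,0,0,0,25],[2.0,0,0,0,0,0,25]],
  ],
)

```text
t: 14.95
tcp_pos: [0.5146, 0.2856, 0.0564]
tool_rot: [-0.086, 0.53, 0.134, 0.833]
force: [0.2, -0.1, -0.7]
finger_gap: 0.416
```

carry_out(
  commands=[
    [[0.06,0,0,0,0,0,25],[0.12,0,0,0,0,0,25],[0.18,0,0,0,0,0,25],[0.24,0,0,0,0,0,25],[0.28,0,0,0,0,0,25]],
  ],
)

```text
t: 15.45
tcp_pos: [0.5172, 0.2865, 0.0508]
tool_rot: [-0.086, 0.53, 0.134, 0.833]
force: [-0.4, 0.0, -0.3]
finger_gap: 0.413
```

Run:
```python
from h import *
st,p,r=state();print(p,st['t'],st['force'],'in cradle',np.round([(p-C)@xs,(p-C)@vv,(p-C)@nn],4))
snap('side','side17');a=cv2.imread('pics/side17.png');cv2.imwrite('pics/s17z.png',cv2.resize(a[100:210,150:270],None,fx=5,fy=5,interpolation=cv2.INTER_CUBIC))
```

```text
[0.51715551 0.28646269 0.0507683 ] 15.45 [-0.43567944  0.0150535  -0.31026805] in cradle [ 0.0028 -0.0004 -0.0214]
```

View pics/s17z.png

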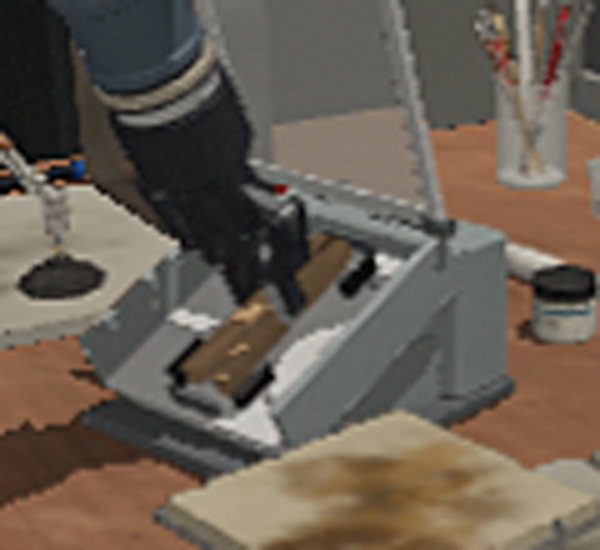

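carry_out(
  commands=[
    [[0.04,0,-0.05,0,0,0,25],[0.08,0,-0.1,0,0,0,25],[0.12,0,-0.1,0,0,0,25],[0.16,0,-0.1,0,0,0,25],[0.18,0,-0.1,0,0,0,25]],
  ],
)

```text
t: 16.0
tcp_pos: [0.5156, 0.2859, 0.047]
tool_rot: [-0.086, 0.53, 0.134, 0.833]
force: [-8.7, -4.9, 20.2]
finger_gap: 0.416
```

Run:
```python
from h import *
st,p,r=state();print(p,st['t'],st['force'],'in cradle',np.round([(p-C)@xs,(p-C)@vv,(p-C)@nn],4), row(p,RP)[3:])
snap('wrist','wrist18');a=cv2.imread('pics/wrist18.png');cv2.imwrite('pics/w18b.png',cv2.resize(a,(800,600)))
```

```text
[0.51558554 0.28594989 0.04698898] 16.0 [-8.66252033 -4.88924177 20.1901214 ] in cradle [-0.0003 -0.0004 -0.0242] [-0.    0.02  0.01]
```

View pics/w18b.png

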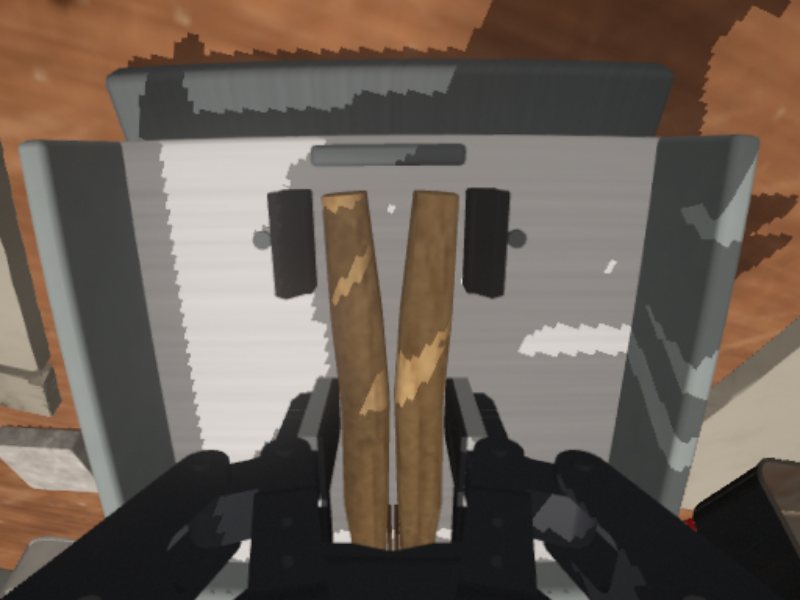

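carry_out(
  commands=[
    [[-0.08,0,0,0,0,0,25],[-0.08,0,0,0,0,0,45],[-0.08,0,0,0,0,0,60],[-0.08,0,0,0,0,0,60],[-0.08,0,0,0,0,0,60]],
  ],
)

```text
t: 16.55
tcp_pos: [0.5161, 0.2861, 0.0471]
tool_rot: [-0.086, 0.53, 0.134, 0.833]
force: [0.5, 0.5, 0.3]
finger_gap: 0.704
```

carry_out(
  commands=[
    [[-0.4,0,0,0,0,0,60],[-1.2,0,0,0,0,0,60],[-2.4,0,0,0,0,0,60],[-4,0,0,0,0,0,60],[-5.6,0,0,0,0,0,60]],
  ],
)

```text
t: 17.05
tcp_pos: [0.4583, 0.267, 0.1751]
tool_rot: [-0.086, 0.531, 0.134, 0.833]
force: [-0.1, 0.3, -0.5]
finger_gap: 0.704
```

Run:
```python
from h import *
st,p,r=state();print(p,st['t'],st['force'],'in cradle',np.round([(p-C)@xs,(p-C)@vv,(p-C)@nn],4), row(p,RP)[3:])
snap('wrist','wrist19');a=cv2.imread('pics/wrist19.png');cv2.imwrite('pics/w19b.png',cv2.resize(a,(800,600)))
snap('side','side19');a=cv2.imread('pics/side19.png');cv2.imwrite('pics/s19z.png',cv2.resize(a[60:210,130:280],None,fx=4,fy=4,interpolation=cv2.INTER_CUBIC))
```

```text
[0.45834842 0.26696118 0.17509265] 17.05 [-0.05735277  0.26819783 -0.46275356] in cradle [-0.0008 -0.0004  0.1174] [-0.   -0.    0.02]
```

View pics/w19b.png

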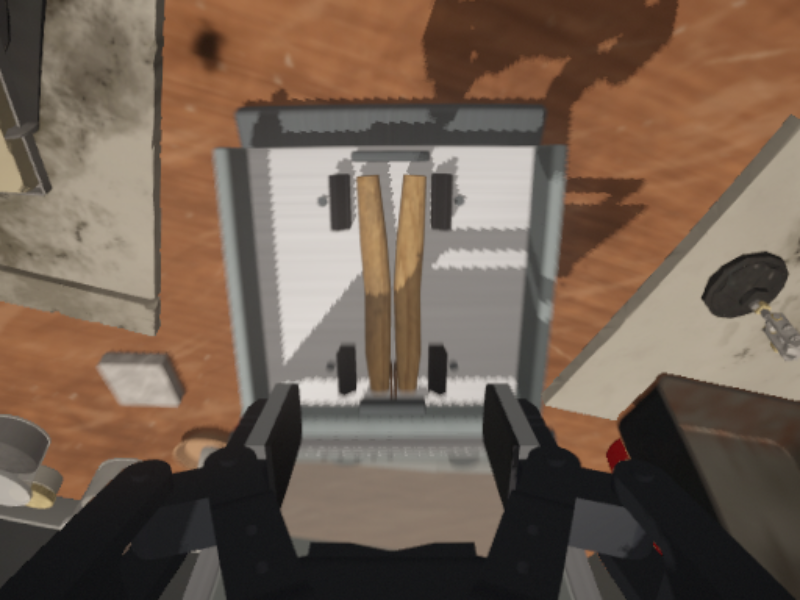

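View pics/s19z.png

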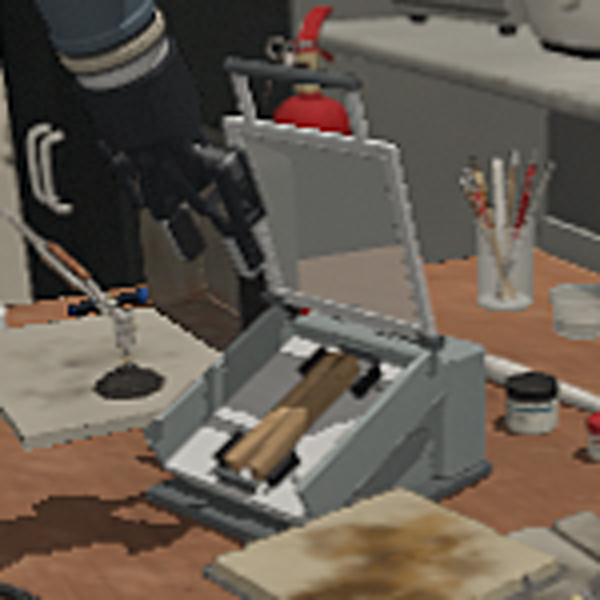

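Run:
```python
from h import *
RD=Rot([0,0,-1],uu)
print(row([.42,.245,.42],RD).tolist(), row([.512,.282,.385],RD).tolist())
print(C+.085*xs+.04*nn, C+.085*xs+.04*nn+.21*(-np.cos(np.radians(75))*uu+[0,0,np.sin(np.radians(75))]))
```

```text
[-9.47, -0.38, 2.54, 17.68, 4.01, -3.99] [-6.5, -0.13, 5.51, 17.68, 4.01, -3.99]
[0.56305727 0.30218043 0.14117486] [0.51148396 0.28502427 0.34401929]
```

carry_out(
  commands=[
    [[-1.8,0,0,0,0,0,40],[-3.6,0,0.2,1.5,0.35,-0.35,40],[-5.4,0,0.6,3.0,0.7,-0.7,40],[-7.2,-0.1,1.2,4.5,1.0,-1.0,40],[-8.8,-0.2,1.9,6.0,1.35,-1.35,40]],
  ],
)

```text
t: 17.65
tcp_pos: [0.412, 0.2469, 0.3956]
tool_rot: [0.096, 0.588, -0.063, 0.8]
force: [1.4, 1.2, -0.1]
finger_gap: 0.47
```

Run:
```python
from h import *
RD=Rot([0,0,-1],uu);st,p,r=state();print(p,st['t'])
print(row([.43,.247,.42],RD).tolist())
```

```text
[0.41197835 0.24686706 0.39555749] 17.65
[-0.72, 0.24, 0.95, 11.62, 2.6, -2.56]
```

carry_out(
  commands=[
    [[-0.3,0.1,0.3,1.6,0.36,-0.35,40],[-0.5,0.2,0.6,3.2,0.7,-0.7,40],[-0.7,0.24,0.9,4.8,1.07,-1.05,40],[-0.72,0.24,0.95,6.4,1.4,-1.4,40],[-0.72,0.24,0.95,8.0,1.8,-1.75,40]],
  ],
)

```text
t: 18.15
tcp_pos: [0.4316, 0.2477, 0.4177]
tool_rot: [0.323, 0.597, -0.312, 0.665]
force: [0.8, 0.2, 0.6]
finger_gap: 0.469
```

Run:
```python
from h import *
RD=Rot([0,0,-1],uu);st,p,r=state();print(p,st['t'])
print(row([.511,.283,.40],RD).tolist(),row([.511,.283,.38],RD).tolist())
```

```text
[0.43155952 0.24771782 0.41773506] 18.15
[0.96, 3.35, 0.69, 3.62, 0.79, -0.79] [1.75, 3.3, 0.63, 3.62, 0.79, -0.79]
```

carry_out(
  commands=[
    [[0.2,0.6,0.1,1.5,0.3,-0.3,32],[0.4,1.4,0.3,3.0,0.65,-0.65,32],[0.7,2.3,0.5,3.62,0.79,-0.79,32],[0.96,3.1,0.65,3.62,0.79,-0.79,32],[1.2,3.34,0.67,3.62,0.79,-0.79,32]],
  ],
)

```text
t: 18.65
tcp_pos: [0.5125, 0.2835, 0.3925]
tool_rot: [0.412, 0.574, -0.413, 0.575]
force: [-0.1, -0.0, 0.4]
finger_gap: 0.38
```

Run:
```python
from h import *
RD=Rot([0,0,-1],uu);st,p,r=state();print(p,st['t'],st['finger_gap']*85.4)
print(row([.511,.283,.297],RD).tolist())
snap('wrist','wrist20');a=cv2.imread('pics/wrist20.png');cv2.imwrite('pics/w20b.png',cv2.resize(a,(800,600)))
```

```text
[0.51249547 0.28354295 0.39251575] 18.65 32.490682601644934
[3.82, -0.06, -0.0, 0.05, 0.02, -0.0]
```

View pics/w20b.png

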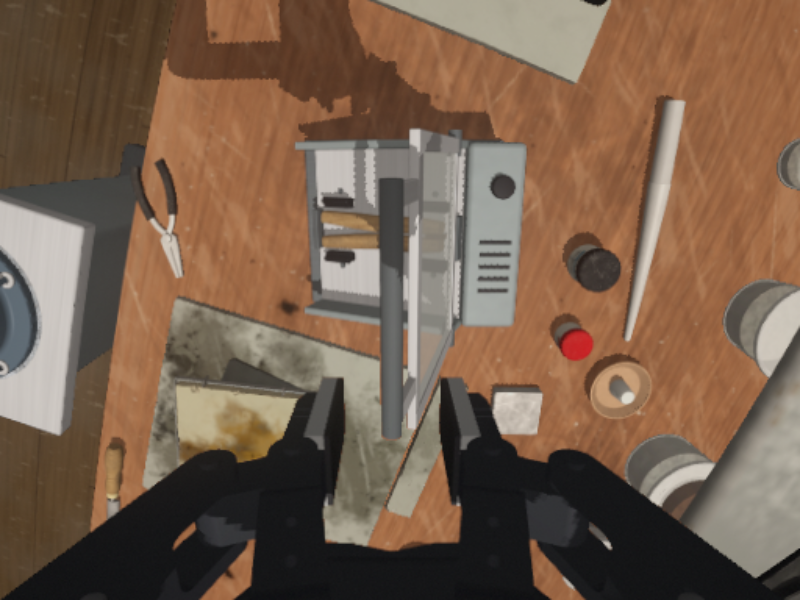

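carry_out(
  commands=[
    [[0.8,-0.05,0,0,0,0,32],[1.7,-0.05,0,0,0,0,32],[2.6,-0.05,0,0,0,0,32],[3.4,-0.05,0,0,0,0,32],[3.8,-0.05,0,0,0,0,32]],
  ],
  force=25,
)

```text
t: 19.2
tcp_pos: [0.5077, 0.2823, 0.2976]
tool_rot: [0.411, 0.575, -0.413, 0.575]
force: [-0.4, -0.4, 0.1]
finger_gap: 0.378
```

carry_out(
  commands=[
    [[0,0,0,0,0,0,5],[0,0,0,0,0,0,5],[0,0,0,0,0,0,5],[0,0,0,0,0,0,5],[0,0,0,0,0,0,5]],
  ],
)

```text
t: 19.7
tcp_pos: [0.5098, 0.2829, 0.2995]
tool_rot: [0.412, 0.574, -0.412, 0.575]
force: [1.2, 0.9, -5.1]
finger_gap: 0.124
```

Run:
```python
import numpy as np
L=.21;ph=np.radians(np.linspace(75,-25,41))
X=np.c_[-L*np.sin(ph),-L*np.cos(ph)]/.025
for c in range(8):
    b=X[5*c]; print([[round(float(a),2) for a in X[5*c+i]-b] for i in range(1,6)])
```

```text
[[0.1, -0.35], [0.22, -0.7], [0.35, -1.04], [0.5, -1.38], [0.66, -1.7]]
[[0.18, -0.32], [0.37, -0.63], [0.57, -0.94], [0.79, -1.23], [1.02, -1.52]]
[[0.24, -0.28], [0.5, -0.54], [0.76, -0.79], [1.04, -1.04], [1.32, -1.26]]
[[0.3, -0.22], [0.6, -0.42], [0.91, -0.61], [1.23, -0.79], [1.56, -0.95]]
[[0.34, -0.15], [0.68, -0.28], [1.02, -0.4], [1.38, -0.5], [1.73, -0.59]]
[[0.36, -0.07], [0.72, -0.13], [1.09, -0.17], [1.45, -0.19], [1.82, -0.2]]
[[0.37, 0.01], [0.73, 0.03], [1.1, 0.07], [1.46, 0.13], [1.82, 0.2]]
[[0.36, 0.09], [0.71, 0.19], [1.05, 0.31], [1.4, 0.44], [1.73, 0.59]]
```

Gripped (gap 10.6 mm). Following the arc down.

carry_out(
  commands=[
    [[0.1,-0.35,0,0,0,0,5],[0.22,-0.7,0,0,0,0,5],[0.35,-1.04,0,0,0,0,5],[0.5,-1.38,0,0,0,0,5],[0.66,-1.7,0,0,0,0,5]],
  ],
)

```text
t: 20.2
tcp_pos: [0.4694, 0.2691, 0.2833]
tool_rot: [0.413, 0.573, -0.411, 0.576]
force: [3.6, 2.7, -4.0]
finger_gap: 0.121
```

carry_out(
  commands=[
    [[0.18,-0.32,0,0,0,0,5],[0.37,-0.63,0,0,0,0,5],[0.57,-0.94,0,0,0,0,5],[0.79,-1.23,0,0,0,0,5],[1.02,-1.52,0,0,0,0,5]],
  ],
)

```text
t: 20.7
tcp_pos: [0.4332, 0.2568, 0.257]
tool_rot: [0.412, 0.574, -0.412, 0.575]
force: [-0.1, 0.6, 2.6]
finger_gap: 0.122
```

carry_out(
  commands=[
    [[0.24,-0.28,0,0,0,0,5],[0.5,-0.54,0,0,0,0,5],[0.76,-0.79,0,0,0,0,5],[1.04,-1.04,0,0,0,0,5],[1.32,-1.26,0,0,0,0,5]],
  ],
)

```text
t: 21.2
tcp_pos: [0.4036, 0.2467, 0.2236]
tool_rot: [0.412, 0.574, -0.412, 0.575]
force: [2.3, 0.8, 0.9]
finger_gap: 0.126
```

Forces are low; continuing.

carry_out(
  commands=[
    [[0.3,-0.22,0,0,0,0,5],[0.6,-0.42,0,0,0,0,5],[0.91,-0.61,0,0,0,0,5],[1.23,-0.79,0,0,0,0,5],[1.56,-0.95,0,0,0,0,5]],
  ],
)

```text
t: 21.7
tcp_pos: [0.3816, 0.2392, 0.1846]
tool_rot: [0.413, 0.574, -0.412, 0.576]
force: [4.6, 1.0, -0.1]
finger_gap: 0.128
```

carry_out(
  commands=[
    [[0.34,-0.15,0,0,0,0,5],[0.68,-0.28,0,0,0,0,5],[1.02,-0.4,0,0,0,0,5],[1.38,-0.5,0,0,0,0,5],[1.73,-0.59,0,0,0,0,5]],
  ],
)

```text
t: 22.2
tcp_pos: [0.3684, 0.2347, 0.1414]
tool_rot: [0.413, 0.573, -0.411, 0.576]
force: [4.9, 1.6, 1.1]
finger_gap: 0.127
```

carry_out(
  commands=[
    [[0.36,-0.07,0,0,0,0,5],[0.72,-0.13,0,0,0,0,5],[1.09,-0.17,0,0,0,0,5],[1.45,-0.19,0,0,0,0,5],[1.82,-0.2,0,0,0,0,5]],
  ],
)

```text
t: 22.7
tcp_pos: [0.3648, 0.2335, 0.0961]
tool_rot: [0.414, 0.573, -0.411, 0.576]
force: [6.0, 2.3, 1.2]
finger_gap: 0.124
```

Run:
```python
from h import *
st,p,r=state();print(p,st['t'],st['force'],st['finger_gap']*85.4)
snap('side','side21');a=cv2.imread('pics/side21.png');cv2.imwrite('pics/s21z.png',cv2.resize(a[100:210,140:260],None,fx=5,fy=5,interpolation=cv2.INTER_CUBIC))
```

```text
[0.36482662 0.23349895 0.096142  ] 22.7 [5.97354963 2.26264231 1.1776864 ] 10.628580805383573
```

View pics/s21z.png

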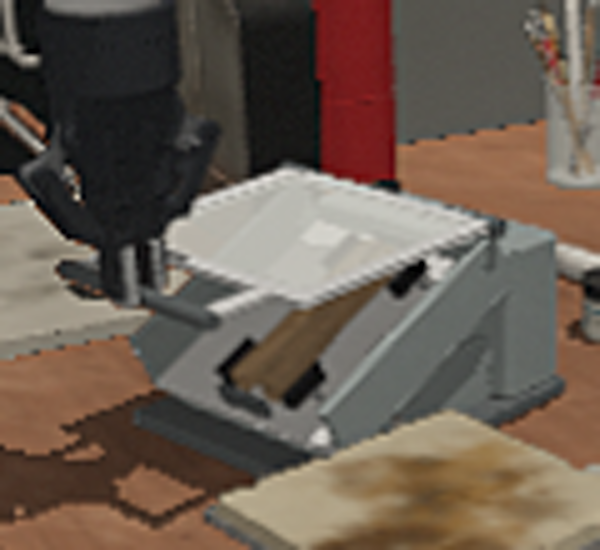

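carry_out(
  commands=[
    [[0.37,0.03,0,0,0,0,5],[0.73,0.05,0,0,0,0,5],[1.1,0.09,0,0,0,0,5],[1.46,0.15,0,0,0,0,5],[1.82,0.22,0,0,0,0,5]],
  ],
)

```text
t: 23.25
tcp_pos: [0.3712, 0.2356, 0.0508]
tool_rot: [0.414, 0.573, -0.41, 0.576]
force: [6.2, 2.6, 3.6]
finger_gap: 0.126
```

carry_out(
  commands=[
    [[0.22,0.06,0,0,0,0,5],[0.45,0.12,0,0,0,0,5],[0.68,0.19,0,0,0,0,5],[0.9,0.27,0,0,0,0,5],[1.1,0.34,0,0,0,0,5]],
  ],
)

```text
t: 23.75
tcp_pos: [0.3802, 0.2387, 0.0236]
tool_rot: [0.415, 0.572, -0.41, 0.577]
force: [6.0, 4.3, 3.5]
finger_gap: 0.123
```

carry_out(
  commands=[
    [[0.12,0.05,0,0,0,0,5],[0.24,0.1,0,0,0,0,5],[0.36,0.15,0,0,0,0,5],[0.46,0.19,0,0,0,0,5],[0.54,0.22,0,0,0,0,5]],
  ],
)

```text
t: 24.25
tcp_pos: [0.3836, 0.2398, 0.0126]
tool_rot: [0.414, 0.573, -0.41, 0.576]
force: [0.1, 0.3, 34.1]
finger_gap: 0.124
```

Run:
```python
from h import *
st,p,r=state();print(p,st['t'],st['force'],st['finger_gap']*85.4)
snap('side','side22');a=cv2.imread('pics/side22.png');cv2.imwrite('pics/s22z.png',cv2.resize(a[100:210,140:260],None,fx=5,fy=5,interpolation=cv2.INTER_CUBIC))
```

```text
[0.38361339 0.23976613 0.01259088] 24.25 [ 0.07511973  0.28900463 34.06087952] 10.608517227701036
```

View pics/s22z.png

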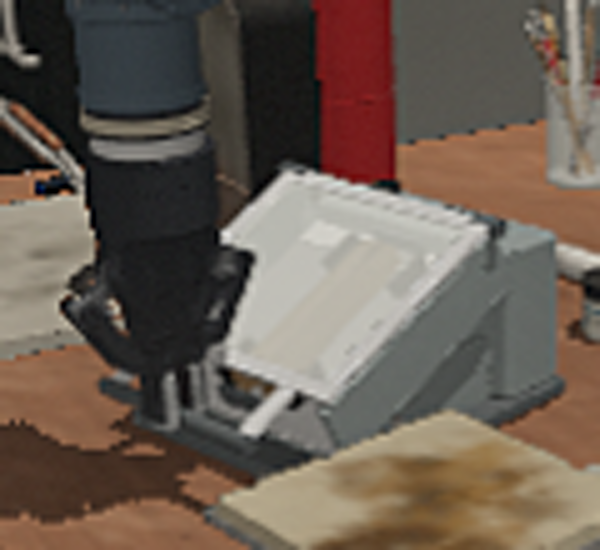

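carry_out(
  commands=[
    [[-0.15,0,0,0,0,0,5],[-0.3,0,0,0,0,0,5],[-0.3,0,0,0,0,0,22],[-0.3,0,0,0,0,0,26],[-0.3,0,0,0,0,0,26]],
  ],
)

```text
t: 24.8
tcp_pos: [0.3792, 0.2383, 0.0167]
tool_rot: [0.411, 0.575, -0.413, 0.574]
force: [-0.4, 0.2, 0.8]
finger_gap: 0.306
```

carry_out(
  commands=[
    [[-0.3,0,0,0,0,0,26],[-0.8,0,0,0,0,0,26],[-1.6,0,0,0,0,0,26],[-2.8,0,0,0,0,0,26],[-4.0,0,0,0,0,0,26]],
  ],
)

```text
t: 25.3
tcp_pos: [0.3802, 0.2387, 0.1183]
tool_rot: [0.411, 0.574, -0.413, 0.575]
force: [0.2, 0.9, -0.1]
finger_gap: 0.306
```

Run:
```python
from h import *
st,p,r=state();print(p,st['t'],st['force'],st['finger_gap']*85.4)
snap('side','side23');a=cv2.imread('pics/side23.png');cv2.imwrite('pics/s23z.png',cv2.resize(a[110:210,140:260],None,fx=6,fy=6,interpolation=cv2.INTER_CUBIC))
snap('wrist','wrist23');a=cv2.imread('pics/wrist23.png');cv2.imwrite('pics/w23b.png',cv2.resize(a,(800,600)))
```

```text
[0.38024558 0.23868152 0.1182518 ] 25.3 [ 0.15383065  0.90789796 -0.10079091] 26.157228327934565
```

View pics/s23z.png

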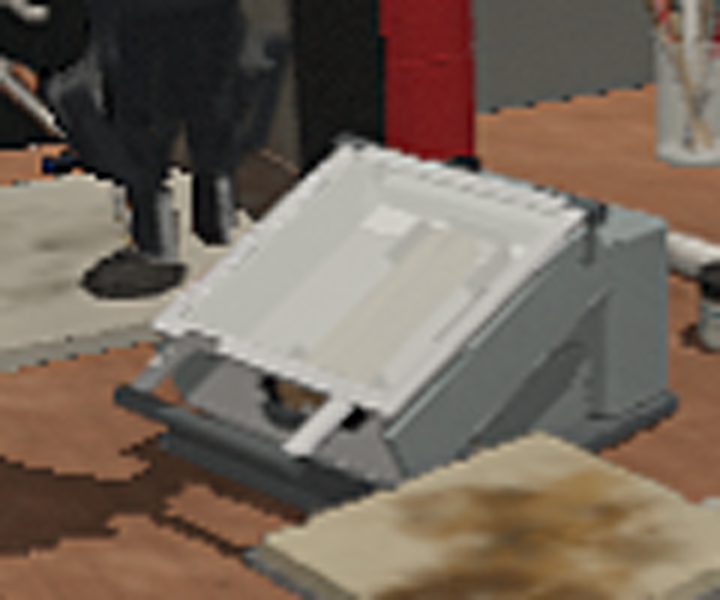

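View pics/w23b.png

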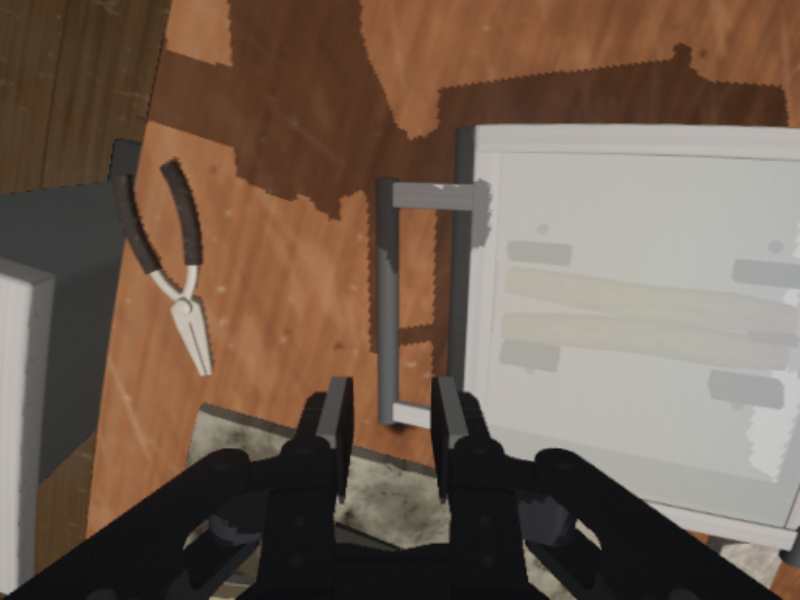

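Run:
```python
from h import *
W=load('wrist23');S=load('side23')
print(tri([(W,387/1.5625,182/1.5625),(S,140+123/6,110+394/6)]))
print(tri([(W,388/1.5625,421/1.5625),(S,140+300/6,110+455/6)]))
Hc=C+.085*xs+.04*nn; print('closed bar exp',Hc-.21*xs)
for z in (.05,.055,.06): print(z,[onz(W,388/1.5625,b/1.5625,z).round(4) for b in (182,421)])
# closed expectation of frame bar ends in side
b=Hc-.21*xs
for ang in (0,1,2,3):
    t=np.radians(25-ang);d=uu*np.cos(t)+[0,0,np.sin(t)];b=Hc-.21*d
    print(ang,((proj(S,[b+.06*vv,b-.06*vv])-[140,110])*6).round(0).tolist(),(proj(W,[b+.06*vv,b-.06*vv])*1.5625).round(0).tolist())
RD=Rot([0,0,-1],uu);print(row([b[0],b[1],.10],RD))
```

```text
(array([0.36101032, 0.30192438, 0.05796646]), [0.00030429541119063287, 0.0003042954111905149])
(array([0.40506844, 0.17579948, 0.06210184]), [0.001662652324274392, 0.0016626523242742775])
closed bar exp [0.38246279 0.24210464 0.05242503]
0.05 [array([0.3613, 0.3017, 0.05  ]), array([0.4058, 0.1694, 0.05  ])]
0.055 [array([0.3612, 0.302 , 0.055 ]), array([0.4048, 0.1723, 0.055 ])]
0.06 [array([0.3612, 0.3023, 0.06  ]), array([0.4038, 0.1752, 0.06  ])]
0 [[130.0, 405.0], [284.0, 469.0]] [[390.0, 189.0], [389.0, 399.0]]
1 [[127.0, 400.0], [281.0, 464.0]] [[387.0, 189.0], [387.0, 402.0]]
2 [[124.0, 395.0], [278.0, 459.0]] [[384.0, 190.0], [384.0, 405.0]]
3 [[121.0, 390.0], [275.0, 453.0]] [[382.0, 190.0], [382.0, 408.0]]
[ 0.83 -0.19 -0.1   0.06  0.02 -0.09]
```

carry_out(
  commands=[
    [[0.3,0.1,0,0,0,0,0],[0.8,0.1,0,0,0,0,0],[1.4,0.1,0,0,0,0,0],[1.9,0.1,0,0,0,0,0],[2.3,0.1,0,0,0,0,0]],
  ],
  force=20,
)

```text
t: 25.9
tcp_pos: [0.3823, 0.2393, 0.0577]
tool_rot: [0.411, 0.575, -0.413, 0.574]
force: [0.7, 0.3, 0.4]
finger_gap: -0.001
```

carry_out(
  commands=[
    [[0.2,0,0,0,0,0,0],[0.4,0,0,0,0,0,0],[0.55,0,0,0,0,0,0],[0.7,0,0,0,0,0,0],[0.8,0,0,0,0,0,0]],
  ],
)

```text
t: 26.4
tcp_pos: [0.3841, 0.2399, 0.0399]
tool_rot: [0.412, 0.574, -0.412, 0.575]
force: [0.5, -0.3, -0.2]
finger_gap: -0.0
```

carry_out(
  commands=[
    [[0.08,0,0,0,0,0,0],[0.16,0,0,0,0,0,0],[0.24,0,0,0,0,0,0],[0.3,0,0,0,0,0,0],[0.36,0,0,0,0,0,0]],
  ],
)

```text
t: 26.9
tcp_pos: [0.3841, 0.2399, 0.0309]
tool_rot: [0.412, 0.574, -0.412, 0.575]
force: [-1.1, 1.0, 0.2]
finger_gap: -0.001
```

Run:
```python
from h import *
st,p,r=state();print(p,st['t'],st['force'],st['finger_gap']*85.4)
snap('side','side24');a=cv2.imread('pics/side24.png');cv2.imwrite('pics/s24z.png',cv2.resize(a[110:210,140:260],None,fx=6,fy=6,interpolation=cv2.INTER_CUBIC))
```

```text
[0.38407902 0.23985178 0.03091193] 26.9 [-1.0717096   0.97239975  0.19094157] -0.07162209030464559
```

View pics/s24z.png

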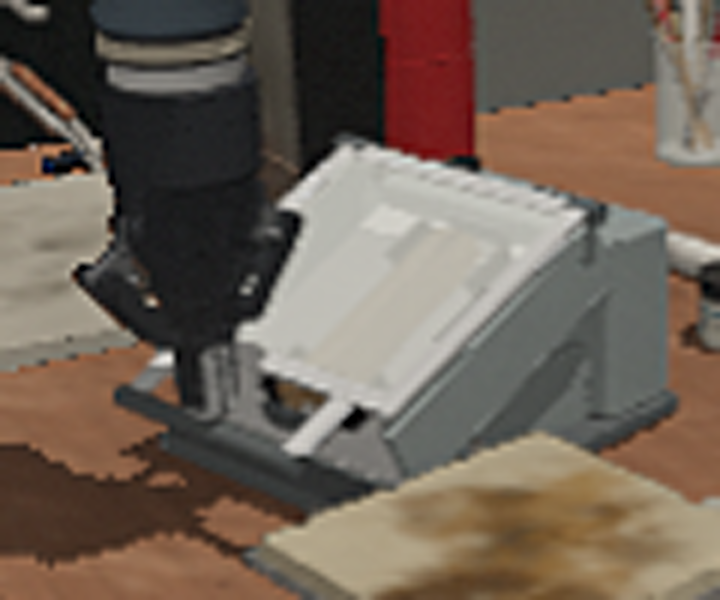

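carry_out(
  commands=[
    [[0.06,0,0,0,0,0,0],[0.12,0,0,0,0,0,0],[0.16,0,0,0,0,0,0],[0.2,0,0,0,0,0,0],[0.24,0,0,0,0,0,0]],
  ],
)

```text
t: 27.45
tcp_pos: [0.3843, 0.2399, 0.0249]
tool_rot: [0.412, 0.574, -0.412, 0.575]
force: [0.8, 0.8, -0.1]
finger_gap: -0.001
```

Run:
```python
from h import *
st,p,r=state();print(p,st['t'],st['force'])
snap('wrist','wrist25');a=cv2.imread('pics/wrist25.png');cv2.imwrite('pics/w25b.png',cv2.resize(a,(800,600)))
snap('side','side25');a=cv2.imread('pics/side25.png');cv2.imwrite('pics/s25z.png',cv2.resize(a[150:200,150:210],None,fx=12,fy=11,interpolation=cv2.INTER_CUBIC))
```

```text
[0.38430006 0.23991609 0.02494508] 27.45 [ 0.78418739  0.84428975 -0.11754059]
```

View pics/w25b.png

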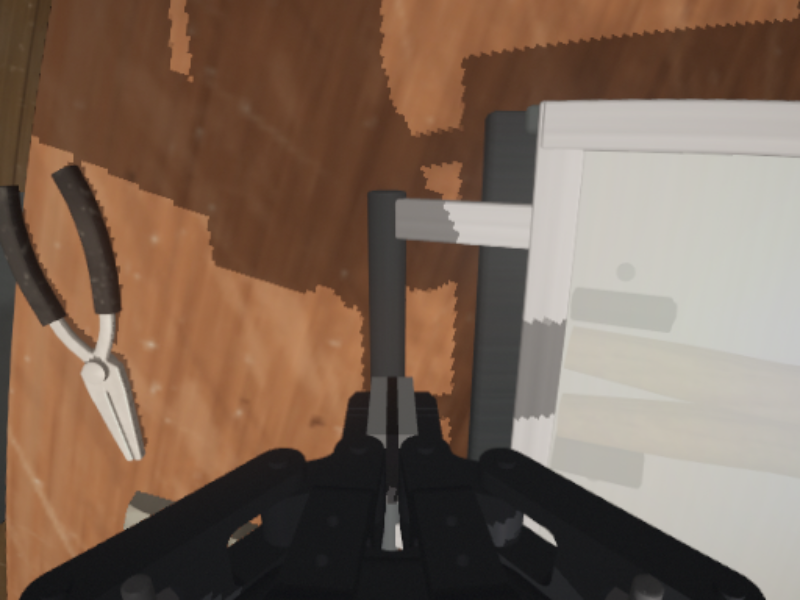

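View pics/s25z.png

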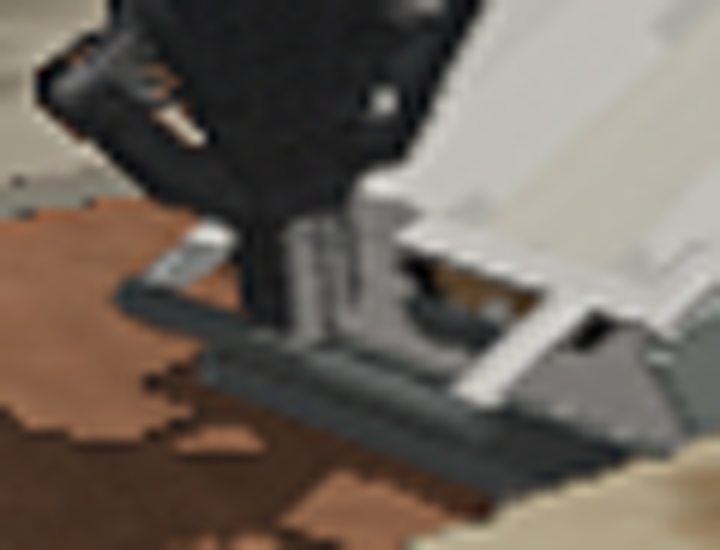

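carry_out(
  commands=[
    [[0.04,-0.06,0,0,0,0,0],[0.08,-0.06,0,0,0,0,0],[0.12,-0.06,0,0,0,0,0],[0.16,-0.06,0,0,0,0,0],[0.2,-0.06,0,0,0,0,0]],
  ],
)

```text
t: 28.05
tcp_pos: [0.3835, 0.2397, 0.0232]
tool_rot: [0.413, 0.573, -0.411, 0.576]
force: [-4.1, -1.5, 45.7]
finger_gap: -0.001
```

carry_out(
  commands=[
    [[0.03,0,0,0,0,0,0],[0.06,0,0,0,0,0,0],[0.09,0,0,0,0,0,0],[0.12,0,0,0,0,0,0],[0.12,0,0,0,0,0,0]],
  ],
)

```text
t: 28.55
tcp_pos: [0.3836, 0.2397, 0.0229]
tool_rot: [0.414, 0.573, -0.41, 0.577]
force: [-7.4, -2.9, 64.3]
finger_gap: 0.001
```

carry_out(
  commands=[
    [[-0.3,0,0,0,0,0,0],[-1.0,0,0,0,0,0,0],[-2.5,0,0,0,0,0,0],[-4.2,0,0,0,0,0,0],[-6,0,0,0,0,0,0]],
  ],
)

```text
t: 29.05
tcp_pos: [0.3807, 0.2389, 0.1678]
tool_rot: [0.411, 0.575, -0.413, 0.575]
force: [1.4, -0.1, -0.5]
finger_gap: 0.002
```

carry_out(
  commands=[
    [[-1,-1,0,0,0,0,20],[-2,-2,1,0,0,0,20],[-2,-2,3,0,0,0,20],[-2,-2,5,0,0,0,20],[-2,-2,7,0,0,0,20]],
  ],
)

```text
t: 29.55
tcp_pos: [0.3903, 0.0564, 0.2174]
tool_rot: [0.412, 0.574, -0.412, 0.576]
force: [1.3, 0.1, -0.6]
finger_gap: 0.234
```

Run:
```python
from h import *
st,p,r=state();print(p,st['t'],st['force'])
snap('wrist','wrist26')
S=snap('side','side26');a=cv2.imread('pics/side26.png');cv2.imwrite('pics/s26z.png',cv2.resize(a[110:210,140:260],None,fx=6,fy=6,interpolation=cv2.INTER_CUBIC))
T=snap('top','top26');a=cv2.imread('pics/top26.png');cv2.imwrite('pics/t26z.png',cv2.resize(a[120:245,110:225],None,fx=5,fy=4.6,interpolation=cv2.INTER_CUBIC))
```

```text
[0.39028763 0.05641983 0.21739833] 29.55 [ 1.27182765  0.13691309 -0.5741102 ]
```

View pics/s26z.png

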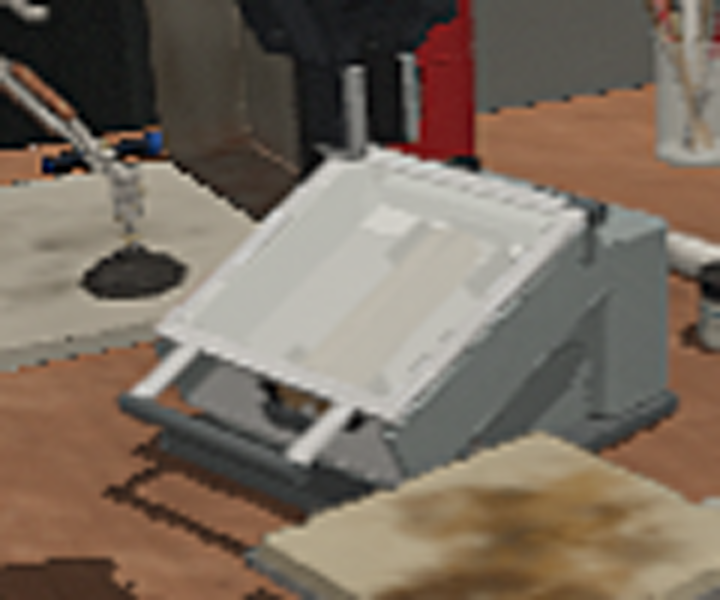

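View pics/t26z.png

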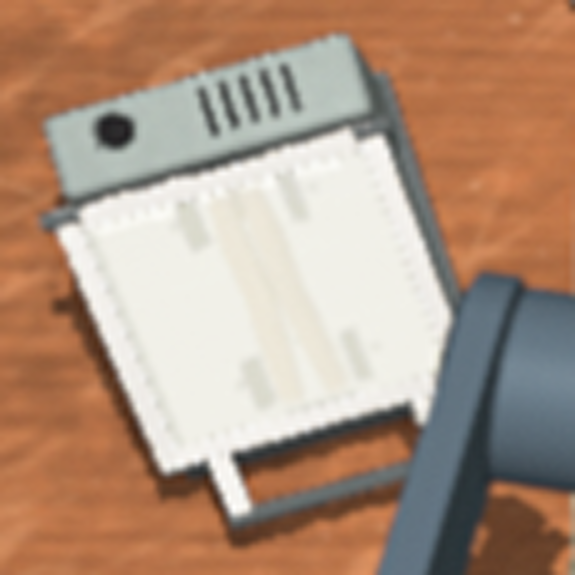

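View pics/wrist26.png

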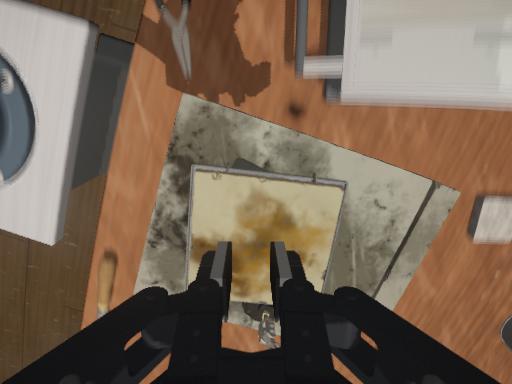

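Run:
```python
from h import *
S=load('side26');T=load('top26')
print('bar L end',tri([(T,110+238/5,120+520/4.6),(S,140+124/6,110+401/6)]))
print('exp closed L end',C+.085*xs+.04*nn-.21*xs+.066*vv)
st=manip.sense();print(st['t'],st['force']);print(manip.sign_off())
```

```text
bar L end (array([0.36051374, 0.30057148, 0.05460909]), [0.0004925438486752146, 0.0004925438486751785])
exp closed L end [0.36162996 0.30473046 0.05242503]
29.7 [ 0.5768153   0.08106756 -0.43405775]
the job is handed in; nothing more can be done
None
```

I opened the guard to its stop, laid the clamp in the cradle, and lowered the guard until it was fully closed. I handed the job in at about 29.7 s of the 72 s allowed, with the arm well clear and touching nothing.

- **Guard open:** with the guard open, the bar measured 344 mm above the table, against 345 mm given for fully open. It stayed there after I released it.
- **Clamp:** I gripped it at mid-length. It went down between the four guides and the two end stops, and the wrist and side pictures after release show it lying flat and centred.
- **Guard closed:** on the first lowering I lifted the bar about 4 mm (1–2°) as I let go. I then pressed it down again with the fingers shut. In the last check its end measured about 54.6 mm high; I expected 52.4 mm, which agrees within the roughly 2 mm camera accuracy.

**Did not go as planned:**
- **Fingertip position:** the fingertips stood about 30 mm behind the tool point, not at it as the text says. My first grasp of the bar therefore closed on air, and I corrected the depth from the pictures.
- **Final press too hard:** the last press on the bar reached about 64 N at the fingers, against the stop. That is under the 120 N wrist limit, and it was not the arm or gripper body pressing, but it was harder than I meant. The lowering itself stayed under 10 N until the guard met its stop, where it reached 34 N.
- **Tin:** I never moved it or planned a move near it. I did not measure it again at the end.

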